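# Load the sample-case rack and hang its front guard

## Task

Stack all the sample cases on the bench into one square column on the rack's yellow-marked pad, the heavy blue case at the bottom, every case upright the same way round as the pad outline and flush with the ones below. When the whole column stands, hang the front guard on the rack by dropping both its flange holes over the two red pins at once until the flange sits down on both posts. Leave the bottle, flask and spanner where they are.

Things in the scene. Friction and masses are not known exactly. Their poses are not given: they have to be found in the camera images.
- rack: fixed rack: dark steel footplate 12 mm thick carrying a pad marked by a yellow outline, and, 130 mm in front of the pad's centre, two upright aluminium posts with red pins on top. Origin on the bench under the pad's centre; x points from the posts to the pad (away from the robot), y along the line through the posts, z up. Its yaw varies within 0.2 rad.
- pad (a point): centre of the marked pad (64 x 92 mm outline, short side along x), on the footplate's top, 12 mm above the bench; axes as the rack's. The column is built here.
- hang (a point): midpoint between the two posts at the height of their shoulders (135 mm above the bench); axes as the rack's. Each post is 18 mm thick up to its shoulder; the pin on it is 10 mm thick and 22 mm tall with a tapered tip.
- pin_left (a point): tip of the red pin at +y of the rack, 85 mm from hang along y and 22 mm above it
- pin_right (a point): tip of the red pin at -y of the rack, 85 mm from hang along y and 22 mm above it
- guard: loose front guard, 0.35 kg, on the bench: upright white panel 130 mm wide (y), 4 mm thick (x), on a foot 100 x 130 x 5 mm, under a level top flange 44 x 210 x 6 mm (underside at 104 mm, top at 110 mm). Origin: centre of its underside; y along its width, z up. Alike both ways round. Hung, the flange rests on both shoulders and the origin is 104 mm below hang.
- grip (a point): top centre of the guard's black grip bar, 144 mm above its underside: 16 mm thick (guard's x), 60 mm long (y), 34 mm tall, standing on the flange's centre
- hole_a (a point): mouth, on the flange's top (110 mm up), of the guard's 15 mm through hole at +y, 85 mm from its centre; the flange's ends with the holes stick out past the panel
- hole_b (a point): mouth of the like hole at -y, 85 mm from the guard's centre
- case_blue: closed rigid sample case, all blue, heavy (0.4 to 0.8 kg), 60 mm (x) x 88 mm (y) x 34 mm tall, flat top and bottom. Origin: centre of the underside; z up. Starts upright on the bench; always present.
- solvent: bystander: amber bottle 60 mm across, 140 mm tall; origin at its underside's centre. Leave alone.
- flask: bystander: closed steel flask 84 mm across, 130 mm tall; origin at its underside's centre. Leave alone.
- spanner: bystander: steel spanner 170 mm long lying on the bench. Leave alone.
- case_1: closed rigid sample case, white with a green lid, 0.17 to 0.33 kg, 60 mm (x) x 88 mm (y) x 34 mm tall, flat top and bottom. Origin: centre of the underside; z up. Starts upright on the bench; may be absent.
- case_2: closed rigid sample case, white with a green lid, 0.17 to 0.33 kg, 60 mm (x) x 88 mm (y) x 34 mm tall, flat top and bottom. Origin: centre of the underside; z up. Starts upright on the bench; may be absent.
- case_3: closed rigid sample case, white with a green lid, 0.17 to 0.33 kg, 60 mm (x) x 88 mm (y) x 34 mm tall, flat top and bottom. Origin: centre of the underside; z up. Starts upright on the bench; may be absent.
- case_4: closed rigid sample case, white with a green lid, 0.17 to 0.33 kg, 60 mm (x) x 88 mm (y) x 34 mm tall, flat top and bottom. Origin: centre of the underside; z up. Starts upright on the bench; may be absent.
- case_5: closed rigid sample case, white with a green lid, 0.17 to 0.33 kg, 60 mm (x) x 88 mm (y) x 34 mm tall, flat top and bottom. Origin: centre of the underside; z up. Starts upright on the bench; may be absent.
Things that resemble listed ones, but are neither listed nor needed, are in the scene too. What is shaped like the case_3 but pink is not meant.

How it is judged:
On the way, in this order (a step that is already met when the one before it is completed fails the run):
1. all the cases that are present stand in one column on the pad, blue at the bottom, before the guard is hung (x of case_blue in the frame of pad between -0.012 and 0.012 m and y of case_blue in the frame of pad between -0.012 and 0.012 m and angle between the x axis of each of case_blue, case_1, case_2, case_3, case_4, case_5 and the x axis of pad, either way round below 0.12 rad and angle between each of case_blue, case_1, case_2, case_3, case_4, case_5's own z axis and vertical below 0.08 rad and linear speed of each of case_blue, case_1, case_2, case_3, case_4, case_5 below 0.02 m/s and x of case_1 in the frame of pad between -0.012 and 0.012 m and y of case_1 in the frame of pad between -0.012 and 0.012 m and x of case_2 in the frame of pad between -0.012 and 0.012 m and y of case_2 in the frame of pad between -0.012 and 0.012 m and x of case_3 in the frame of pad between -0.012 and 0.012 m and y of case_3 in the frame of pad between -0.012 and 0.012 m and x of case_4 in the frame of pad between -0.012 and 0.012 m and y of case_4 in the frame of pad between -0.012 and 0.012 m and x of case_5 in the frame of pad between -0.012 and 0.012 m and y of case_5 in the frame of pad between -0.012 and 0.012 m and z of case_blue in the frame of pad below 0.01 m and horizontal distance between guard and hang above 0.08 m), for 0.3 s.
2. the guard hangs on both pins, its flange down on the shoulders (x of guard in the frame of hang between -0.007 and 0.007 m and y of guard in the frame of hang between -0.007 and 0.007 m and z of guard in the frame of hang between -0.106 and -0.096 m and angle between the y axis of guard and the y axis of hang, either way round below 0.07 rad and angle between guard's own z axis and vertical below 0.06 rad and linear speed of guard below 0.02 m/s), for 0.3 s.
At the end, for the whole second after the job is handed in: Every present case upright (0.08 rad) in one column on the pad, blue at the bottom, each within 12 mm of the pad's centre in its x and y and 0.12 rad of its yaw; guard hung on both pins, within 7 mm sideways, origin 96 to 106 mm below hang, level within 0.06, yaw within 0.07 rad; at rest (all of step 2 and x of case_blue in the frame of pad between -0.012 and 0.012 m and y of case_blue in the frame of pad between -0.012 and 0.012 m and angle between the x axis of each of case_blue, case_1, case_2, case_3, case_4, case_5 and the x axis of pad, either way round below 0.12 rad and angle between each of case_blue, case_1, case_2, case_3, case_4, case_5's own z axis and vertical below 0.08 rad and linear speed of each of case_blue, case_1, case_2, case_3, case_4, case_5 below 0.02 m/s and x of case_1 in the frame of pad between -0.012 and 0.012 m and y of case_1 in the frame of pad between -0.012 and 0.012 m and x of case_2 in the frame of pad between -0.012 and 0.012 m and y of case_2 in the frame of pad between -0.012 and 0.012 m and x of case_3 in the frame of pad between -0.012 and 0.012 m and y of case_3 in the frame of pad between -0.012 and 0.012 m and x of case_4 in the frame of pad between -0.012 and 0.012 m and y of case_4 in the frame of pad between -0.012 and 0.012 m and x of case_5 in the frame of pad between -0.012 and 0.012 m and y of case_5 in the frame of pad between -0.012 and 0.012 m and z of case_blue in the frame of pad below 0.01 m); the robot touches nothing.
It fails at once if the solvent is moved more than 40 mm or tipped (distance of solvent from where it was at the start of the episode above 0.04 m or angle between solvent's own z axis and vertical above 0.5 rad).
It fails at once if the flask is moved more than 40 mm or tipped (distance of flask from where it was at the start of the episode above 0.04 m or angle between flask's own z axis and vertical above 0.5 rad).
It fails at once if the spanner is moved more than 40 mm (distance of spanner from where it was at the start of the episode above 0.04 m).
Of case_1, case_2, case_3, case_4, case_5 only 4 to 5 are there at a start; the rules pass over those that are not, and their reading is None.
At some moment in a run one of guard may be knocked a few centimetres aside while the robot is not near it.
It also fails if it takes over 208 s, if anything falls off the work surface, if the arm or the gripper's body presses on something with over 40 N, if the wrist force passes 120 N, or if a joint passes its speed limit or range.

## Robot

A 6-joint arm with a two-finger parallel gripper is mounted at the origin on the work surface. World frame = base frame: x ahead of the robot, y to its left, z up, the work surface at z = 0. Lengths are in m, angles in rad, forces in N, time in s.
With the tool pointing down it reaches from about 0.275 to 1 m from the base axis. Payload 8.4 kg.
Tool frame: the origin (TCP) lies at the very end of the fingers, on their centre line; the grasp point (between the pads) lies 19 mm behind it; z points along the fingers, y is the direction in which the jaws open and shut (so a half turn about z gives the same grasp; the last joint's range is limited). The gripper opens to 85 mm and grips with 20 to 120 N. Pads are 22 mm wide; open, the fingers measure 114 mm over their backs; the gripper's body (76 mm by 85 mm) begins 54 mm behind the grasp point. The pads swing forward as they close: fully open they stand 13 mm farther back than shut.
Start: joints at [-1.287, 0.353, 1.633, -0, 1.155, -0.002], TCP at [0.176, -0.6, 0.231] pointing down, gripper open.
Joint ranges: [-2.63, 2.63], [-0.92, 2.1], [0.06, 2.66], [-1.3, 4.44], [0, 2.69], [-3.02, 3.02]. Speed limits (rad/s): [2.22, 2.22, 2.79, 3.14, 3.14, 3.14].

## Interface

Orientations are given as a rotation vector (axis times angle).
In Python, from station import r gives the robot as it stands.
- The arm moves only by the tool arm_command, never from a script. Its argument "rows" is one flat list of numbers, 7 for each row, row after row: the turn, a rotation vector about the tool's x, y, z in degrees, then the shift along the tool's x, y, z in cm, then the closure in counts, from 0 (fully open) to 255 (shut). A call has 1 to 8 rows; each row shifts and turns the commanded pose from where the row before left it, along the tool's axes as they then stand; what a row does not reach is not made up. A row lasts 1/10 s, in which the tool goes at most 50 mm and 8.59 degrees, less where a joint would pass 70% of its speed; a pose out of reach is approached as far as the arm can. A call is refused whole if a number of a shift passes 5 or a number of a turn 8.59, either way. A call with a gripper value outside its range is refused whole. The fingers move at their own pace and stop on an object; "newtons" is the grip in N (left out, the last holds). Time passes only in rows, so rows that do not move let the fingers close. It gives the time, the measured TCP pose, the force and the opening at its end, in the units of the state.
- r.sense(): the state, without advancing time (a new reading comes with each control period).
- r.get_image(name): name is "scene" or "top" or "wrist"; returns the picture (480x640x3 uint8, blue, green, red); there is no depth.
- r.calibration(name): a dict with "fx", "fy", "cx", "cy" (pixels), "R" (3x3) and "t" (3): a world point X has camera coordinates R X + t. Camera axes: x right, y down, z forward; pixel columns grow to the right and rows downward; lengths in m; the calibration is good to about 2 mm. A picture is of the moment at which its call begins: read the wrist's pose just before it. calibration takes no time and is no camera call; for the wrist camera it gives the pose at the moment of the call.
- r.finish_job(): hands the job in, once; it reports no verdict.
The state is a dict: "clock": time; "joint_positions": joint angles; "dq": joint speeds; "joint_efforts": joint torques, N m; "tool_pos": TCP position; "tool_rot": TCP orientation; "ft_force": force on the tool from outside, world axes, zero at the start; "wrist_torque": the same for the moment, N m; "opening": opening from 0.0 (shut) to 1.0 (fully open).
Only numpy, scipy, OpenCV 4.12 (cv2) and the standard library are available. Lean on these libraries where they do the work, as an engineer would, in place of code of your own. Each camera call takes 0.05 s, during which the arm holds its last target.

## Working session

There is one attempt and no reset: what is moved stays moved. The work goes in short steps, Python scripts to look and compute and a tool call to move; the robot and the scene stay as the last step left them, time stands still between calls to the robot, and variables do not carry over. Pictures are saved under pics/ and viewed, and the job is handed in when it is done.

Besides the shell and the picture viewer there is one more tool, called after "Emit:" as name(argument=value, ...), one argument or row to a line, values as JSON. arm_command: Moves the arm, as the interface text tells. Its arguments: {"type":"object","properties":{"rows":{"type":"array","items":{"type":"number"}},"newtons":{"type":"number"}},"required":["rows"]}

```bash
mkdir -p pics; ls; python3 - <<'E'
from station import r
import cv2
s=r.sense();print(s)
for n in ("scene","top","wrist"):
    im=r.get_image(n);cv2.imwrite(f"pics/{n}0.png",im)
    print(n,r.calibration(n))
E
```

```text
pics
{'clock': 0.0, 'joint_positions': array([-1.28739312e+00,  3.53639989e-01,  1.63416906e+00, -3.73409029e-05,
        1.15519808e+00, -2.39617511e-03]), 'dq': array([ 0.00031611, -0.00059829, -0.00264257,  0.0002813 , -0.00013081,
        0.00227286]), 'joint_efforts': array([-2.53858881e-03, -6.05248547e+01, -3.42067802e+01, -2.12306991e-04,
        9.31449904e-03,  1.36808470e-05]), 'tool_pos': array([ 0.17605522, -0.59917441,  0.23055183]), 'tool_rot': array([-3.10818611e+00, -4.47230982e-01,  3.64106633e-04]), 'ft_force': array([0.2059873 , 0.47559175, 0.11497468]), 'wrist_torque': array([ 0.01806511,  0.05600467, -0.01468304]), 'opening': 0.9996701594345425}
scene {'fx': 471.31958599465463, 'fy': 471.31958599465463, 'cx': 326.7871899875273, 'cy': 249.46042624988468, 'R': array([[ 8.03597446e-01,  5.95173113e-01,  3.31660459e-04],
       [ 5.17868494e-01, -6.98946579e-01, -4.93240207e-01],
       [-2.93331497e-01,  3.96538328e-01, -8.69893090e-01]]), 't': array([-0.49717256, -0.19397908,  1.54022472])}
top {'fx': 447.7074788279545, 'fy': 447.7074788279545, 'cx': 320.15584240549214, 'cy': 235.54744011492377, 'R': array([[ 0.02095669, -0.99967843,  0.01427773],
       [-0.9958078 , -0.0221431 , -0.08874966],
       [ 0.08903727, -0.01235798, -0.99595163]]), 't': array([0.04080288, 0.58135537, 1.1982362 ])}
wrist {'fx': 356.61562373858305, 'fy': 356.61562373858305, 'cx': 319.35271889211737, 'cy': 238.72344789371223, 'R': array([[ 2.81762562e-01, -9.59484051e-01, -4.63571151e-04],
       [-9.22298948e-01, -2.70975905e-01,  2.75566162e-01],
       [-2.64526954e-01, -7.72166767e-02, -9.61281996e-01]]), 't': array([-0.62615291, -0.03688477,  0.37814891])}
```

View pics/top0.png

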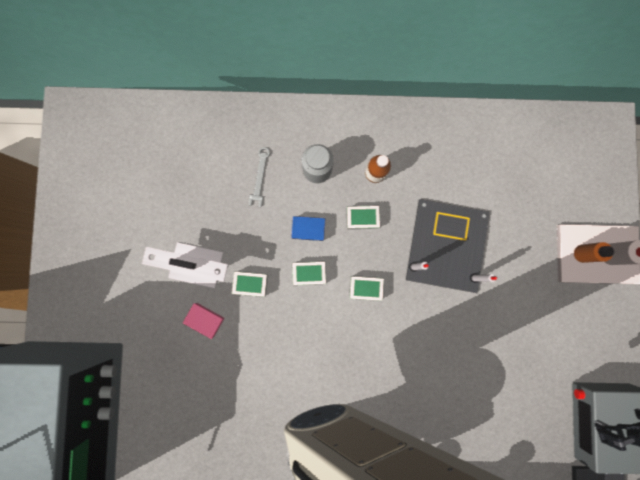

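View pics/scene0.png

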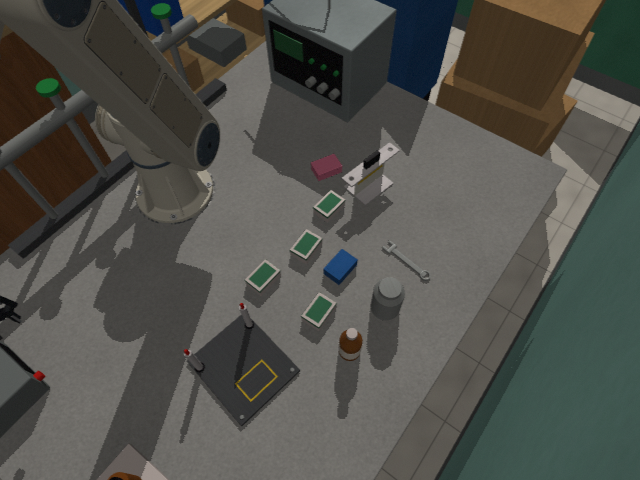

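View pics/wrist0.png

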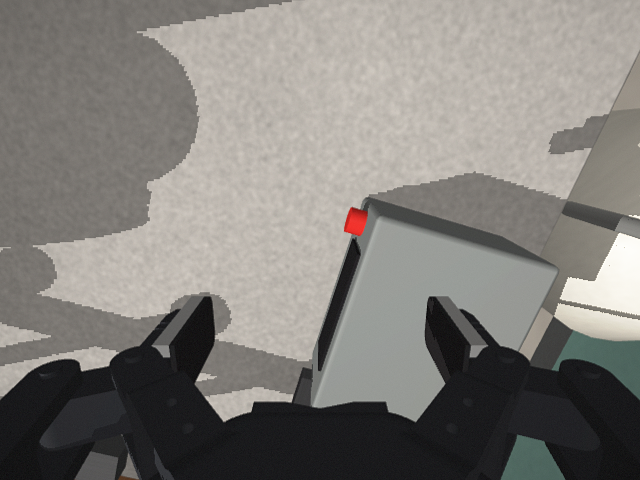

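```bash
cat > h.py <<'E'
import numpy as np, cv2
from station import r
def ray(c,u,v,z):
    R=np.array(c["R"]);t=np.array(c["t"])
    d=R.T@np.array([(u-c["cx"])/c["fx"],(v-c["cy"])/c["fy"],1.]);o=-R.T@t
    return o+d*(z-o[2])/d[2]
def proj(c,X):
    p=np.array(c["R"])@np.array(X,float)+np.array(c["t"]);return np.array([c["fx"]*p[0]/p[2]+c["cx"],c["fy"]*p[1]/p[2]+c["cy"]])
def mask(im,col):
    hsv=cv2.cvtColor(im,cv2.COLOR_BGR2HSV);H,S,V=[hsv[...,i].astype(int) for i in range(3)]
    if col=="green": m=(H>55)&(H<95)&(S>110)&(V>40)
    if col=="blue": m=(H>100)&(H<130)&(S>140)&(V>40)
    if col=="yellow": m=(H>18)&(H<35)&(S>130)&(V>80)
    if col=="red": m=((H<6)|(H>174))&(S>150)&(V>80)
    return m.astype(np.uint8)
def rects(im,c,col,z,amin=80,amax=1e9):
    n,l,st,ce=cv2.connectedComponentsWithStats(mask(im,col))
    out=[]
    for i in range(1,n):
        if st[i,4]<amin or st[i,4]>amax: continue
        ys,xs=np.nonzero(l==i)
        P=np.array([ray(c,u,v,z)[:2] for u,v in zip(xs,ys)])
        rc=cv2.minAreaRect((P*1000).astype(np.float32))
        (cx,cy),(w,h),a=rc
        if w<h: ang=a+90
        else: ang=a; w,h=h,w
        ang=(ang+90)%180-90
        out.append((cx,cy,w,h,ang,ce[i].round(1).tolist(),int(st[i,4])))
    return out
E
python3 - <<'E'
from h import *
for n in("top","scene"):
    im=cv2.imread(f"pics/{n}0.png");c=r.calibration(n)
    for col,z in(("green",.034),("blue",.034),("yellow",.012),("red",.157)):
        for o in rects(im,c,col,z,15): print(n,col,np.round(o[:5],1),o[5:])
im=cv2.imread("pics/top0.png")
cv2.imwrite("pics/a.png",cv2.resize(im[190:350,130:290],None,fx=3.7,fy=3.7,interpolation=cv2.INTER_CUBIC))
cv2.imwrite("pics/b.png",cv2.resize(im[190:310,390:510],None,fx=5,fy=5,interpolation=cv2.INTER_CUBIC))
im=cv2.imread("pics/scene0.png")
cv2.imwrite("pics/c.png",cv2.resize(im[130:220,320:420],None,fx=6,fy=6,interpolation=cv2.INTER_CUBIC))
E
```

```text
top green [634.4 -62.3  35.8  60.2 -88.7] ([362.9, 216.6], 290)
top green [477.6  82.1  35.   59.2 -85.8] ([308.5, 273.1], 289)
top green [445.7 242.   35.7  60.7  86. ] ([248.9, 283.8], 303)
top green [440.2 -73.4  35.5  59.8  87.8] ([366.4, 288.3], 298)
top green [190.1 652.7  17.9  23.4 -89. ] ([88.2, 378.3], 63)
top green [132.9 652.6  20.3  20.7 -86.1] ([86.7, 401.0], 60)
top green [ 73.4 653.9  17.6  20.9 -89.1] ([85.0, 424.2], 61)
top green [-2.670e+01  6.829e+02  9.700e+00  7.190e+01 -2.000e-01] ([71.0, 464.3], 110)
top blue [599.9  86.9  57.8  84.3  87.5] ([308.0, 227.9], 656)
top yellow [ 617.  -310.1   66.6   95.2   80.9] ([450.8, 225.7], 260)
top red [ 545.6 -726.3    5.    14.8   -2.5] ([638.2, 251.7], 17)
top red [ 204.4 -569.9   20.9   24.   -89. ] ([579.1, 393.8], 87)
scene green [ 308.  1376.1   61.1  112.8  -71.6] ([463.8, 6.8], 217)
scene green [ 869.8 1561.8  210.2  554.1  -71.6] ([616.5, 41.6], 3685)
scene green [-686.   605.    77.9  109.1  -43.1] ([160.8, 10.5], 270)
scene green [-1.704e+02  7.869e+02  7.200e+00  1.231e+02 -3.000e-01] ([284.6, 35.5], 30)
scene 
[... 295 characters left out ...]
. ] ([328.9, 202.5], 210)
scene green [481.   81.5  38.7  65.3 -86.2] ([305.8, 243.4], 249)
scene green [443.7 -74.8  37.8  65.9  87.2] ([262.0, 274.4], 281)
scene green [637.7 -63.1  39.1  66.1 -87.7] ([318.6, 308.9], 319)
scene blue [-840.   544.2   17.1   85.7  -17.5] ([122.9, 3.7], 38)
scene blue [-672.   594.9  165.6  262.7  -30.2] ([157.2, 14.3], 827)
scene blue [-368.9  917.1   28.2   28.8   48.8] ([266.9, 1.2], 21)
scene blue [ 301.  1068.6  337.5  576.   -53.4] ([419.0, 42.2], 4944)
scene blue [607.3  80.1  65.4  96.7  87.3] ([340.0, 266.3], 659)
scene yellow [ 619.7 -311.    65.6   93.3   80.8] ([256.1, 380.3], 238)
scene red [ 249.1 -617.3   15.4   20.6   -0.9] ([38.2, 375.0], 62)
```

View pics/a.png

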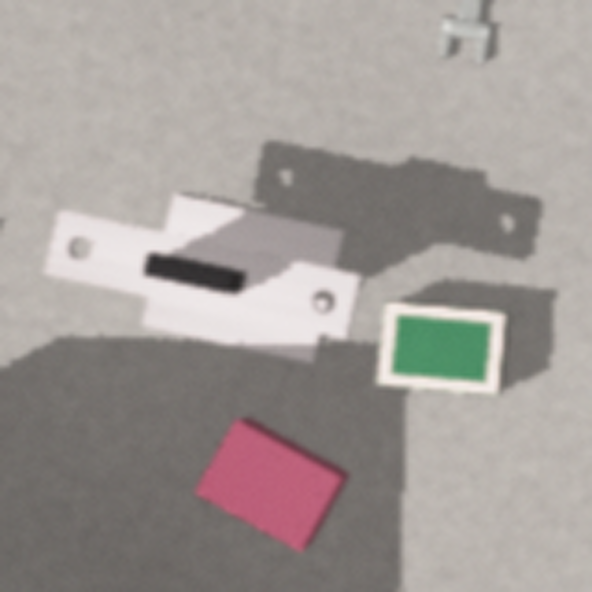

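View pics/b.png

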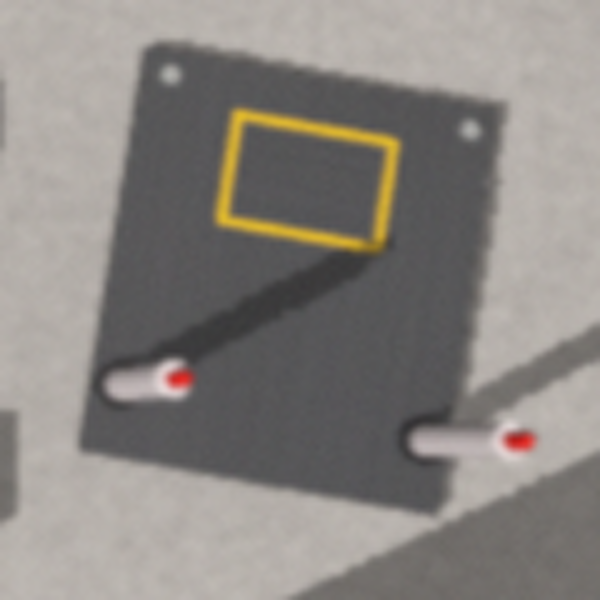

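View pics/c.png

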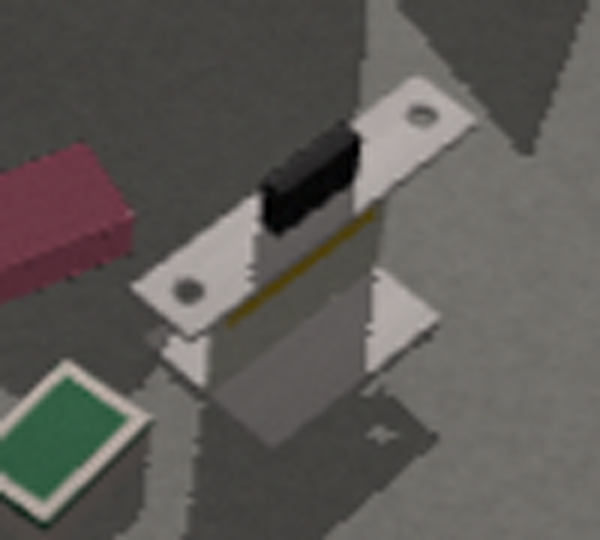

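```bash
cat >> h.py <<'E'
from scipy.spatial.transform import Rotation as Ro
def go(x,y,z,yax,nrot=None):
    """target TCP (m), yax = world direction (deg) of tool y (mod 180), tool down. prints turn deg and tool-axis shift cm (after turn)"""
    s=r.sense();R0=Ro.from_rotvec(s["tool_rot"])
    best=None
    for a in (yax,yax+180):
        a=np.radians(a);yv=np.array([np.cos(a),np.sin(a),0]);zv=np.array([0,0,-1.]);xv=np.cross(yv,zv)
        R1=Ro.from_matrix(np.column_stack([xv,yv,zv]))
        rv=np.degrees((R0.inv()*R1).as_rotvec())
        if best is None or np.linalg.norm(rv)<np.linalg.norm(best[0]): best=(rv,R1)
    rv,R1=best
    d=R1.inv().apply(np.array([x,y,z])-s["tool_pos"])*100
    print("t %.2f"%s["clock"],"pos",s["tool_pos"].round(4),"q",s["joint_positions"].round(2),"F",s["ft_force"].round(1),"open %.3f"%s["opening"])
    print("turn deg",rv.round(2),"shift cm",d.round(2))
    return rv,d
E
python3 - <<'E'
from h import *
s=r.sense();print(Ro.from_rotvec(s["tool_rot"]).as_matrix().round(3))
go(.603,.084,.2,-2.6)
# guard holes
c=r.calibration("top")
for p in((78/3.7+130,247/3.7+190),(322/3.7+130,300/3.7+190)): print(ray(c,*p,.11))
print("grip",ray(c,195/3.7+130,272/3.7+190,.144))
c2=r.calibration("scene")
for p in((422/6+320,115/6+130),(188/6+320,290/6+130)): print(ray(c2,*p,.11))
# predicted hang/pins
for cam,cc in(("top",c),("scene",c2)):
    a=np.radians(-9.1);Rz=np.array([[np.cos(a),-np.sin(a)],[np.sin(a),np.cos(a)]])
    pad=np.array([.618,-.3105])
    for y in(.085,-.085):
        p=pad+Rz@[-.13,y];print(cam,p,proj(cc,[*p,.157]))
E
```

```text
[[ 0.959  0.282 -0.   ]
 [ 0.282 -0.959  0.001]
 [ 0.    -0.001 -1.   ]]
t 0.15 pos [ 0.1761 -0.5993  0.2307] q [-1.29  0.35  1.63  0.    1.16 -0.  ] F [ 0.3 -0.6  0.2] open 0.995
turn deg [-5.000e-02 -4.000e-02 -7.102e+01] shift cm [70.2  39.55  3.07]
[0.50967408 0.47924535 0.11      ]
[0.47720891 0.31214964 0.11      ]
grip [0.49369242 0.38919487 0.144     ]
[0.51402533 0.47719069 0.11      ]
[0.48171517 0.30965407 0.11      ]
top [ 0.50307964 -0.20600928] [426.83283354 264.7364073 ]
top [ 0.47619277 -0.37386962] [495.62758761 277.28166864]
scene [ 0.50307964 -0.20600928] [240.31719915 302.87786931]
scene [ 0.47619277 -0.37386962] [184.4384286  349.36777898]
```

Emit:
arm_command(
  rows=[0, 0, -8.5, 2, 4, 0, 0, 0, 0, -8.5, 2, 4, 0, 0, 0, 0, -8.5, 3, 4, 0, 0, 0, 0, -8.5, 4, 3, 0, 0, 0, 0, -8.5, 4, 3, 0, 0, 0, 0, -8.5, 4, 3, 0, 0, 0, 0, -8.5, 4, 2, 0, 0, 0, 0, -8.5, 4, 2, 0, 0],
  newtons=60,
)

```text
clock: 0.95
tool_pos: [0.4983, -0.5782, 0.2302]
tool_rot: [-2.321, -2.117, -0.0]
ft_force: [-0.3, -0.2, 0.4]
opening: 1.001
```

```bash
python3 - <<'E'
from h import *
go(.603,.084,.2,-2.6)
E
```

```text
t 0.95 pos [ 0.4983 -0.5782  0.2302] q [-0.86  0.57  1.29  0.    1.28 -0.77] F [-0.3 -0.2  0.4] open 1.001
turn deg [-0.02 -0.03 -2.66] shift cm [66.63  7.45  3.02]
```

Emit:
arm_command(
  rows=[0, 0, -2.6, 0, 0, 0, 0, 0, 0, 0, 5, 0.5, 0, 0, 0, 0, 0, 5, 0.5, 0, 0, 0, 0, 0, 5, 0.5, 0, 0, 0, 0, 0, 5, 0.5, 0, 0, 0, 0, 0, 5, 0.5, 0, 0, 0, 0, 0, 5, 0.5, 0, 0, 0, 0, 0, 5, 0.5, 0, 0],
)

```text
clock: 1.75
tool_pos: [0.5495, -0.2313, 0.2312]
tool_rot: [-2.279, -2.162, 0.0]
ft_force: [1.1, 0.2, -0.1]
opening: 0.998
```

Emit:
arm_command(
  rows=[0, 0, 0, 5, 0.5, 0, 0, 0, 0, 0, 5, 0.5, 0, 0, 0, 0, 0, 5, 0.5, 0, 0, 0, 0, 0, 5, 1, 0, 0, 0, 0, 0, 2, 1, 0, 0, 0, 0, 0, 0, 0, 0, 0],
)

```text
clock: 2.35
tool_pos: [0.5968, -0.0142, 0.2311]
tool_rot: [-2.275, -2.166, -0.001]
ft_force: [0.8, 0.3, -0.5]
opening: 0.997
```

```bash
python3 - <<'E'
from h import *
go(.603,.084,.2,-2.6)
c=r.calibration("wrist");im=r.get_image("wrist");cv2.imwrite("pics/w1.png",im)
print(c["R"].round(3),c["t"].round(3))
im=r.get_image("top");cv2.imwrite("pics/top1.png",im)
E
```

```text
t 2.35 pos [ 0.5968 -0.0142  0.2311] q [-0.03  0.31  1.7   0.    1.14  0.02] F [ 0.8  0.3 -0.5] open 0.997
turn deg [ 0.02 -0.04 -0.22] shift cm [9.84 0.18 3.11]
[[ 0.999 -0.049 -0.   ]
 [-0.047 -0.96   0.275]
 [-0.014 -0.275 -0.961]] [-0.596 -0.023  0.382]
```

View pics/w1.png

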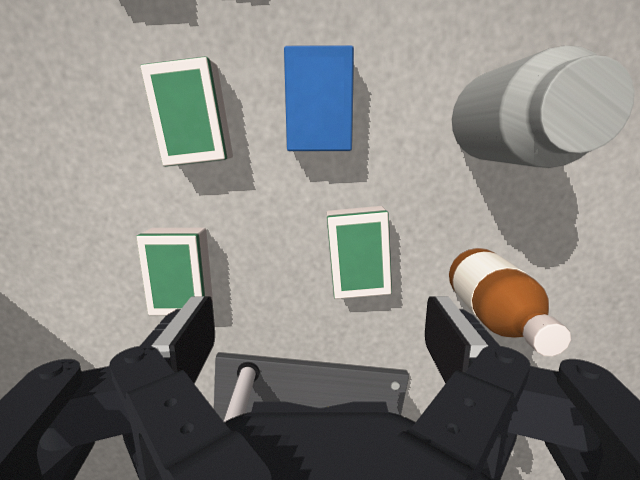

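View pics/top1.png

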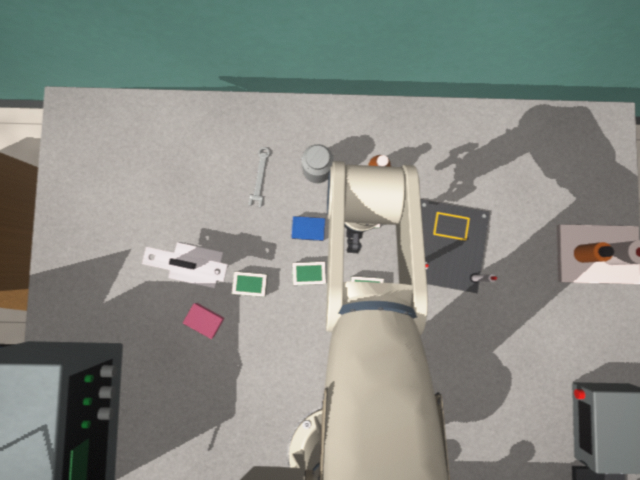

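```bash
python3 - <<'E'
from h import *
c=r.calibration("wrist");im=cv2.imread("pics/w1.png")
for col in("green","blue"):
  for o in rects(im,c,col,.034,1000): print(col,np.round(o[:5],1),o[5:])
E
```

```text
blue [599.1  82.1  59.3  86.8  87.3] ([318.6, 97.4], 6982)
```

```bash
sed -i 's/(S>110)&(V>40)/(S>90)\&(V>40)/' h.py; python3 - <<'E'
from h import *
c=r.calibration("wrist");im=cv2.imread("pics/w1.png")
print(cv2.cvtColor(im,cv2.COLOR_BGR2HSV)[120,187])
for col in("green",):
  for o in rects(im,c,col,.034,800): print(col,np.round(o[:5],1),o[5:])
go(.6,.0835,.10,-2.6)
E
```

```text
[ 71 106 142]
green [476.5  77.1  42.9  68.7 -86.7] ([182.6, 111.8], 3850)
green [632.9 -67.7  42.7  68.5 -87.7] ([359.8, 256.0], 2742)
green [438.8 -79.1  42.9  68.1  87.3] ([169.3, 274.7], 2542)
t 2.45 pos [ 0.5956 -0.017   0.2309] q [-0.03  0.31  1.7  -0.    1.14  0.02] F [-0.1  0.1 -0.2] open 1.002
turn deg [-0.04  0.02 -0.35] shift cm [10.06 -0.02 13.09]
```

Emit:
arm_command(
  rows=[0, 0, -0.3, 3, 0, 2, 0, 0, 0, 0, 3, 0, 2, 0, 0, 0, 0, 2, 0, 2, 0, 0, 0, 0, 2, 0, 2, 0, 0, 0, 0, 0, 0, 2, 0, 0, 0, 0, 0, 0, 0, 0],
)

```text
clock: 3.05
tool_pos: [0.5986, 0.0814, 0.1286]
tool_rot: [-2.272, -2.165, 0.007]
ft_force: [0.8, 0.1, 0.3]
opening: 0.999
```

```bash
python3 - <<'E'
from h import *
go(.6,.0835,.002,-2.6)
r.get_image("top");go(.6,.0835,.002,-2.6)
c=r.calibration("wrist");im=r.get_image("wrist");cv2.imwrite("pics/w2.png",im)
for col in("green","blue"):
  for o in rects(im,c,col,.034,800): print(col,np.round(o[:5],1),o[5:])
E
```

```text
t 3.05 pos [0.5986 0.0814 0.1286] q [ 0.13  0.44  1.76 -0.    0.95  0.18] F [0.8 0.1 0.3] open 0.999
turn deg [-0.29  0.07 -0.16] shift cm [ 0.21  0.13 12.66]
t 3.10 pos [0.5996 0.0814 0.1302] q [ 0.13  0.43  1.76 -0.    0.95  0.18] F [-0.3 -0.1  0.9] open 1.002
turn deg [-0.17  0.05 -0.18] shift cm [ 0.21  0.03 12.82]
green [444.1 219.4  28.6  44.1  -2.9] ([49.5, 26.6], 3961)
green [477.8  79.9  43.3  69.1 -86.6] ([147.2, 245.3], 5767)
green [634.  -51.   41.6  43.3   2. ] ([373.9, 388.9], 1681)
blue [600.6  86.9  59.4  88.6  87.4] ([321.7, 226.1], 10719)
```

View pics/w2.png

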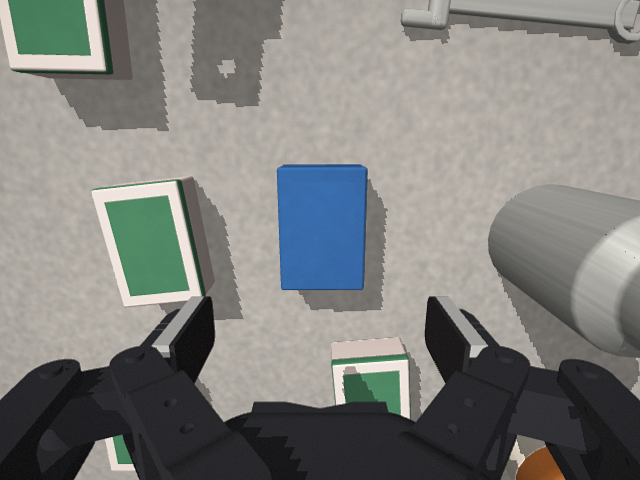

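Emit:
arm_command(
  rows=[0, 0, 0, 0.3, 0, 3, 0, 0, 0, 0, 0, 0, 3, 0, 0, 0, 0, 0, 0, 3, 0, 0, 0, 0, 0, 0, 2, 0, 0, 0, 0, 0, 0, 1.7, 0, 0, 0, 0, 0, 0, 0, 0],
)

```text
clock: 3.75
tool_pos: [0.6003, 0.0846, 0.0035]
tool_rot: [-2.274, -2.166, 0.003]
ft_force: [-0.1, -0.6, -0.5]
opening: 1.002
```

```bash
python3 - <<'E'
from h import *
go(.6,.085,.002,-2.6)
E
```

```text
t 3.75 pos [0.6003 0.0846 0.0035] q [ 0.14  0.61  1.81 -0.    0.72  0.19] F [-0.1 -0.6 -0.5] open 1.002
turn deg [-0.11  0.03 -0.2 ] shift cm [ 0.04 -0.03  0.15]
```

Close and lift a bit.

Emit:
arm_command(
  rows=[0, 0, 0, 0, 0, 0, 255, 0, 0, 0, 0, 0, 0, 255, 0, 0, 0, 0, 0, 0, 255, 0, 0, 0, 0, 0, 0, 255, 0, 0, 0, 0, 0, 0, 255, 0, 0, 0, 0, 0, 0, 255],
)

```text
clock: 4.35
tool_pos: [0.6022, 0.0855, 0.0063]
tool_rot: [2.272, 2.167, 0.003]
ft_force: [-0.7, -2.2, 7.3]
opening: 0.69
```

Emit:
arm_command(
  rows=[0, 0, 0, 0, 0, -1, 255, 0, 0, 0, 0, 0, -3, 255, 0, 0, 0, 0, 0, -4, 255, 0, 0, 0, 0, 0, -4, 255, 0, 0, 0, 0, 0, 0, 255],
)

```text
clock: 4.85
tool_pos: [0.6044, 0.0862, 0.1307]
tool_rot: [2.27, 2.164, 0.012]
ft_force: [0.9, -0.1, -4.6]
opening: 0.691
```

```bash
python3 - <<'E'
from h import *
go(.618,-.3105,.12,-9.1)
im=r.get_image("wrist");cv2.imwrite("pics/w3.png",im)
c=r.calibration("wrist")
for o in rects(im,c,"blue",.034+.115,800): print(np.round(o[:5],1),o[5:])
E
```

```text
t 4.85 pos [0.6044 0.0862 0.1307] q [0.14 0.44 1.76 0.   0.94 0.19] F [ 0.9 -0.1 -4.6] open 0.691
turn deg [ 0.53 -0.14  6.38] shift cm [-38.96   7.62   1.07]
[602.3  89.1  62.6  89.7  87.3] ([319.2, 298.6], 34159)
```

View pics/w3.png

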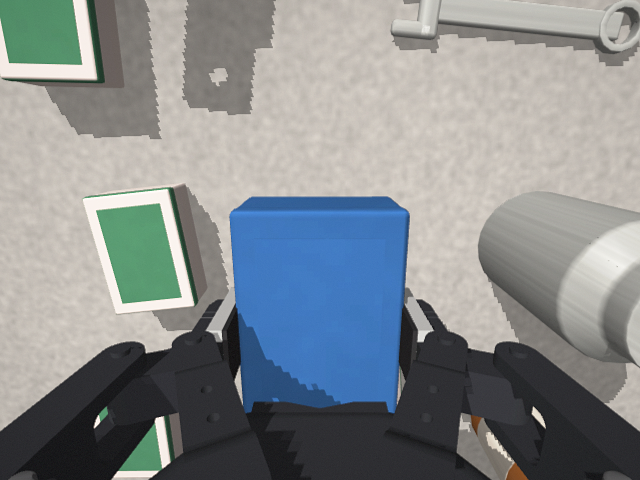

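Emit:
arm_command(
  rows=[0, 0, 6.4, 0, 0, 0, 255, 0, 0, 0, -3, 0.8, 0, 255, 0, 0, 0, -4, 0.8, 0, 255, 0, 0, 0, -4, 0.8, 0, 255, 0, 0, 0, -4, 0.8, 0, 255, 0, 0, 0, -4, 0.8, 0, 255, 0, 0, 0, -4, 0.8, 0, 255, 0, 0, 0, -4, 0.8, 0, 255],
)

```text
clock: 5.7
tool_pos: [0.6118, -0.1909, 0.1224]
tool_rot: [-2.389, -2.036, 0.003]
ft_force: [0.7, 0.5, -5.2]
opening: 0.684
```

Emit:
arm_command(
  rows=[0, 0, 0, -4, 0.8, 0, 255, 0, 0, 0, -4, 0.8, 0, 255, 0, 0, 0, -3, 0.6, 0, 255, 0, 0, 0, -1, 0.2, 0, 255, 0, 0, 0, 0, 0, 0, 255, 0, 0, 0, 0, 0, 0, 255],
)

```text
clock: 6.3
tool_pos: [0.6172, -0.3107, 0.123]
tool_rot: [-2.389, -2.036, 0.001]
ft_force: [0.9, 0.3, -4.8]
opening: 0.69
```

```bash
python3 - <<'E'
from h import *
go(.618,-.3105,.022,-9.1)
im=r.get_image("wrist");cv2.imwrite("pics/w4.png",im)
im=r.get_image("top");cv2.imwrite("pics/top4.png",im)
c=r.calibration("top")
for o in rects(im,c,"yellow",.012,30): print(np.round(o[:5],1),o[5:])
E
```

```text
t 6.30 pos [ 0.6172 -0.3107  0.123 ] q [-0.47  0.56  1.56  0.    1.02 -0.31] F [ 0.9  0.3 -4.8] open 0.690
turn deg [-0.13 -0.08 -0.03] shift cm [ 0.04  0.08 10.1 ]
[ 617.4 -305.7   66.3   86.2   80.5] ([442.5, 227.9], 149)
```

View pics/w4.png

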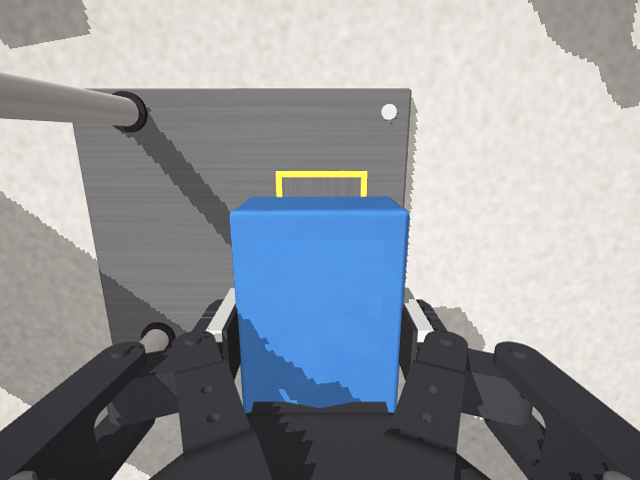

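```bash
python3 - <<'E'
from h import *
c=r.calibration("wrist")
a=ray(c,276,171,.012);b=ray(c,367.5,171,.012);print(a,b,np.linalg.norm(b-a))
d=(b-a)/np.linalg.norm(b-a);print("yaw",np.degrees(np.arctan2(d[1],d[0])))
n=np.array([d[1],-d[0],0])
for h in(.046,): print("pad",(a+b)/2+n*h)
E
```

```text
[ 0.59403134 -0.2614058   0.012     ] [ 0.65761401 -0.27154421  0.012     ] 0.06438589310838387
yaw -9.059683871013426
pad [ 0.61857937 -0.31190114  0.012     ]
```

Emit:
arm_command(
  rows=[0, 0, 0, 0, 0.1, 3, 255, 0, 0, 0, 0, 0, 3, 255, 0, 0, 0, 0, 0, 2.5, 255, 0, 0, 0, 0, 0, 1, 255, 0, 0, 0, 0, 0, 0, 255],
)

```text
clock: 6.9
tool_pos: [0.6182, -0.3107, 0.0279]
tool_rot: [-2.388, -2.037, 0.002]
ft_force: [-0.5, 1.5, -4.6]
opening: 0.69
```

```bash
python3 - <<'E'
from h import *
go(.6183,-.3115,.019,-9.1)
E
```

```text
t 6.90 pos [ 0.6182 -0.3107  0.0279] q [-0.47  0.68  1.6   0.    0.86 -0.31] F [-0.5  1.5 -4.6] open 0.690
turn deg [-0.16 -0.06  0.04] shift cm [-0.08  0.02  0.89]
```

Emit:
arm_command(
  rows=[0, 0, 0, -0.1, 0, 0.5, 255, 0, 0, 0, 0, 0, 0.2, 255, 0, 0, 0, 0, 0, 0.2, 255, 0, 0, 0, 0, 0, 0, 255],
)

```text
clock: 7.3
tool_pos: [0.619, -0.3133, 0.0207]
tool_rot: [2.391, 2.037, 0.0]
ft_force: [0.9, 0.1, -4.9]
opening: 0.686
```

Emit:
arm_command(
  rows=[0, 0, 0, 0, 0, 0.2, 255, 0, 0, 0, 0, 0, 0.1, 255, 0, 0, 0, 0, 0, 0, 255],
)

```text
clock: 7.6
tool_pos: [0.6191, -0.3134, 0.0183]
tool_rot: [2.391, 2.037, 0.0]
ft_force: [-2.9, 0.4, 3.6]
opening: 0.686
```

Emit:
arm_command(
  rows=[0, 0, 0, 0, 0, 0, 0, 0, 0, 0, 0, 0, 0, 0, 0, 0, 0, 0, 0, 0, 0, 0, 0, 0, 0, 0, 0, 0, 0, 0, 0, 0, 0, -3, 0, 0, 0, 0, 0, 0, -4, 0, 0, 0, 0, 0, 0, -4, 0, 0, 0, 0, 0, 0, -4, 0],
)

```text
clock: 8.4
tool_pos: [0.6187, -0.3131, 0.1687]
tool_rot: [-2.391, -2.038, 0.0]
ft_force: [0.4, 0.5, -0.6]
opening: 0.999
```

```bash
python3 - <<'E'
from h import *
go(.634,-.063,.16,2)
r.get_image("scene")
c=r.calibration("wrist");im=r.get_image("wrist");cv2.imwrite("pics/w5.png",im)
for o in rects(im,c,"blue",.046,800)+rects(im,c,"yellow",.012,80): print(np.round(o[:5],1),o[5:])
E
```

```text
t 8.40 pos [ 0.6187 -0.3131  0.1687] q [-0.47  0.52  1.53  0.    1.1  -0.31] F [ 0.4  0.5 -0.6] open 0.999
turn deg [-1.000e-02 -1.000e-02 -1.113e+01] shift cm [24.94  2.4   0.87]
[ 619.2 -312.2   59.6   88.1   80.9] ([314.4, 219.8], 8331)
[ 624.8 -269.6    5.    64.3   -9.2] ([311.6, 162.6], 318)
```

View pics/w5.png

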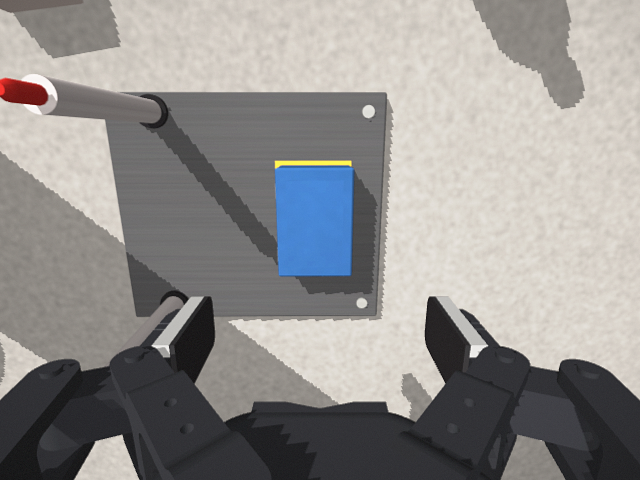

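Emit:
arm_command(
  rows=[0, 0, -5.6, 0, 0, 0, 0, 0, 0, -5.5, 0, 0, 0, 0, 0, 0, 0, 4, 0.4, 0, 0, 0, 0, 0, 4, 0.4, 0, 0, 0, 0, 0, 4, 0.4, 0, 0, 0, 0, 0, 4, 0.4, 0, 0, 0, 0, 0, 4, 0.4, 0, 0, 0, 0, 0, 4, 0.4, 0, 0],
)

```text
clock: 9.3
tool_pos: [0.6343, -0.0709, 0.1667]
tool_rot: [-2.183, -2.259, 0.0]
ft_force: [0.8, -0.3, 0.1]
opening: 1.001
```

Emit:
arm_command(
  rows=[0, 0, 0, 0.9, 0, 2, 0, 0, 0, 0, 0, 0, 2, 0, 0, 0, 0, 0, 0, 0, 0],
)

```text
clock: 9.6
tool_pos: [0.6322, -0.0626, 0.1243]
tool_rot: [-2.179, -2.258, 0.005]
ft_force: [0.1, -0.5, 0.8]
opening: 0.997
```

```bash
python3 - <<'E'
from h import *
r.get_image("scene")
go(.635,-.063,.006,1.8)
c=r.calibration("wrist");im=r.get_image("wrist");cv2.imwrite("pics/w6.png",im)
for o in rects(im,c,"green",.034,800): print(np.round(o[:5],1),o[5:])
E
```

```text
t 9.65 pos [ 0.6331 -0.0632  0.1258] q [-0.1   0.48  1.69 -0.    0.97 -0.14] F [-0.1  0.4  0.6] open 1.002
turn deg [-0.18 -0.02  0.2 ] shift cm [1.000e-02 1.900e-01 1.198e+01]
[479.1  60.6  30.   43.6   3.5] ([65.6, 27.8], 4211)
[466.5 -63.5  47.7 101.2 -61.3] ([81.7, 235.8], 838)
[634.6 -64.6  43.2  68.8 -87.6] ([323.0, 239.3], 6105)
[440.5 -76.2  43.5  69.2  87.3] ([41.4, 245.9], 5996)
```

View pics/w6.png

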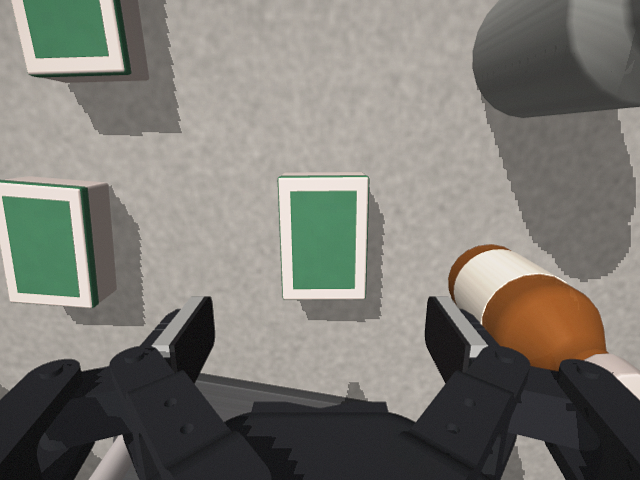

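```bash
python3 - <<'E'
from h import *
c=r.calibration("top");print(ray(c,383,160,.14),ray(c,378,176,0.0))
c=r.calibration("scene");print(ray(c,352,333,.14),ray(c,349,357,0))
E
```

```text
[ 0.76470297 -0.09955751  0.14      ] [ 0.75538636 -0.10707491  0.        ]
[ 0.76887524 -0.09918227  0.14      ] [ 0.77787863 -0.1146487   0.        ]
```

Emit:
arm_command(
  rows=[0, 0, 0, -0.1, 0.2, 3, 0, 0, 0, 0, 0, 0, 3, 0, 0, 0, 0, 0, 0, 3, 0, 0, 0, 0, 0, 0, 2, 0, 0, 0, 0, 0, 0, 0.9, 0, 0, 0, 0, 0, 0, 0, 0],
)

```text
clock: 10.3
tool_pos: [0.6361, -0.0648, 0.008]
tool_rot: [-2.183, -2.258, 0.001]
ft_force: [0.1, -0.1, 0.6]
opening: 0.997
```

Emit:
arm_command(
  rows=[0, 0, 0, 0, 0, 0, 255, 0, 0, 0, 0, 0, 0, 255, 0, 0, 0, 0, 0, 0, 255, 0, 0, 0, 0, 0, 0, 255, 0, 0, 0, 0, 0, 0, 255],
  newtons=50,
)

```text
clock: 10.8
tool_pos: [0.6376, -0.0647, 0.0101]
tool_rot: [2.181, 2.258, 0.003]
ft_force: [-0.7, -0.8, 6.6]
opening: 0.692
```

Emit:
arm_command(
  rows=[0, 0, 0, 0, 0, -1, 255, 0, 0, 0, 0, 0, -3, 255, 0, 0, 0, 0, 0, -4, 255, 0, 0, 0, 0, 0, -4, 255, 0, 0, 0, 0, 0, 0, 255],
)

```text
clock: 11.3
tool_pos: [0.64, -0.0648, 0.1351]
tool_rot: [2.177, 2.254, 0.01]
ft_force: [0.6, -1.3, -1.9]
opening: 0.695
```

```bash
python3 - <<'E'
from h import *
go(.6186,-.312,.12,-9.1)
E
```

```text
t 11.30 pos [ 0.64   -0.0648  0.1351] q [-0.1   0.48  1.68  0.    0.98 -0.14] F [ 0.6 -1.3 -1.9] open 0.695
turn deg [ 0.57  0.02 11.08] shift cm [-24.75   1.8    1.51]
```

Emit:
arm_command(
  rows=[0, 0, 5.6, -1, 0, 0, 255, 0, 0, 5.5, -2, 0, 0, 255, 0, 0, 0, -4, 0, 0, 255, 0, 0, 0, -4, 0.3, 0, 255, 0, 0, 0, -4, 0.3, 0, 255, 0, 0, 0, -4, 0.3, 0, 255, 0, 0, 0, -3, 0.3, 0, 255, 0, 0, 0, -2, 0.2, 0, 255],
)

```text
clock: 12.1
tool_pos: [0.6152, -0.306, 0.1281]
tool_rot: [-2.392, -2.036, 0.001]
ft_force: [0.8, 1.0, -2.7]
opening: 0.689
```

Emit:
arm_command(
  rows=[0, 0, 0, 0, 0, 0, 255, 0, 0, 0, 0, 0, 0, 255],
)

```text
clock: 12.3
tool_pos: [0.6156, -0.3035, 0.128]
tool_rot: [-2.391, -2.036, -0.0]
ft_force: [0.4, 0.2, -2.6]
opening: 0.691
```

```bash
python3 - <<'E'
from h import *
go(.6187,-.312,.0575,-9.1)
E
```

```text
t 12.30 pos [ 0.6156 -0.3035  0.128 ] q [-0.46  0.55  1.57  0.    1.02 -0.3 ] F [ 0.4  0.2 -2.6] open 0.691
turn deg [-0.04 -0.04 -0.07] shift cm [-0.79  0.44  7.05]
```

Emit:
arm_command(
  rows=[0, 0, 0, -0.8, 0.4, 0, 255, 0, 0, 0, 0, 0, 3, 255, 0, 0, 0, 0, 0, 2, 255, 0, 0, 0, 0, 0, 1, 255, 0, 0, 0, 0, 0, 0.5, 255, 0, 0, 0, 0, 0, 0, 255, 0, 0, 0, 0, 0, 0, 255],
)

```text
clock: 13.0
tool_pos: [0.6193, -0.3126, 0.0643]
tool_rot: [2.39, 2.037, 0.001]
ft_force: [-0.1, -0.2, -2.0]
opening: 0.692
```

```bash
python3 - <<'E'
from h import *
go(.6187,-.312,.0565,-9.1)
E
```

```text
t 13.00 pos [ 0.6193 -0.3126  0.0643] q [-0.47  0.63  1.59  0.    0.92 -0.31] F [-0.1 -0.2 -2. ] open 0.692
turn deg [ 0.08  0.02 -0.01] shift cm [ 0.05 -0.07  0.78]
```

Emit:
arm_command(
  rows=[0, 0, 0, 0, 0, 0.4, 255, 0, 0, 0, 0, 0, 0.2, 255, 0, 0, 0, 0, 0, 0.1, 255, 0, 0, 0, 0, 0, 0.1, 255, 0, 0, 0, 0, 0, 0, 255],
)

```text
clock: 13.5
tool_pos: [0.6186, -0.3126, 0.0562]
tool_rot: [2.391, 2.037, 0.0]
ft_force: [-2.1, 1.3, 5.3]
opening: 0.69
```

Emit:
arm_command(
  rows=[0, 0, 0, 0, 0, 0, 0, 0, 0, 0, 0, 0, 0, 0, 0, 0, 0, 0, 0, 0, 0, 0, 0, 0, 0, 0, 0, 0, 0, 0, 0, 0, 0, -3, 0, 0, 0, 0, 0, 0, -4, 0, 0, 0, 0, 0, 0, -4, 0, 0, 0, 0, 0, 0, -1.5, 0],
)

```text
clock: 14.3
tool_pos: [0.6204, -0.3134, 0.1848]
tool_rot: [2.387, 2.034, 0.004]
ft_force: [0.9, -0.0, 0.6]
opening: 0.998
```

```bash
python3 - <<'E'
from h import *
go(.478,.081,.13,3.8)
c=r.calibration("wrist");im=r.get_image("wrist");cv2.imwrite("pics/w7.png",im)
for o in rects(im,c,"green",.08,800)+rects(im,c,"yellow",.012,80): print(np.round(o[:5],1),o[5:])
E
```

```text
t 14.30 pos [ 0.6204 -0.3134  0.1848] q [-0.47  0.5   1.52 -0.    1.12 -0.31] F [ 0.9 -0.   0.6] open 0.998
turn deg [  0.31   0.14 -12.92] shift cm [ 40.3  -11.6    5.48]
[ 617.8 -312.6   43.2   68.6   80.9] ([315.3, 231.4], 5576)
[ 624.3 -268.9    5.1   64.3   -9.2] ([314.5, 163.1], 383)
```

View pics/w7.png

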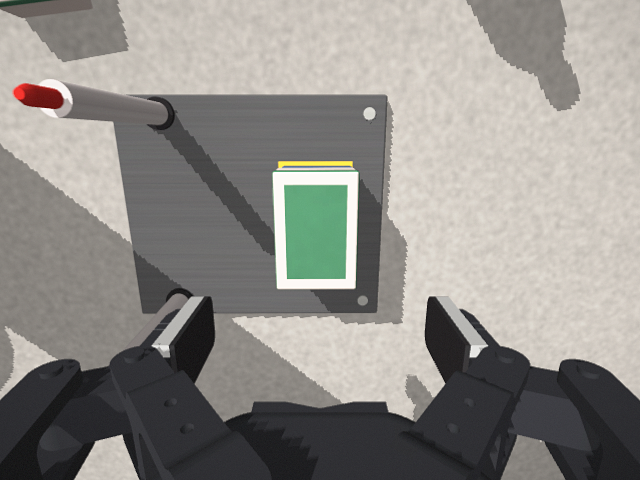

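Emit:
arm_command(
  rows=[0, 0, -6.5, 0, 0, 0, 0, 0, 0, -6.4, 2, 0, 0, 0, 0, 0, 0, 4, -0.8, 0, 0, 0, 0, 0, 4, -1.2, 0, 0, 0, 0, 0, 4, -1.2, 0, 0, 0, 0, 0, 4, -1.2, 0, 0, 0, 0, 0, 4, -1.2, 0, 0, 0, 0, 0, 4, -1.2, 0, 0],
)

```text
clock: 15.15
tool_pos: [0.5343, -0.056, 0.179]
tool_rot: [-2.146, -2.292, 0.001]
ft_force: [-0.0, 1.1, -0.2]
opening: 0.999
```

Emit:
arm_command(
  rows=[0, 0, 0, 4, -1.2, 0, 0, 0, 0, 0, 4, -1.2, 1, 0, 0, 0, 0, 3.5, -1.2, 1, 0, 0, 0, 0, 2.5, -0.8, 1, 0, 0, 0, 0, 0, 0, 2, 0, 0, 0, 0, 0, 0, 0, 0, 0, 0, 0, 0, 0, 0, 0],
)

```text
clock: 15.85
tool_pos: [0.4822, 0.0791, 0.1297]
tool_rot: [-2.146, -2.293, 0.002]
ft_force: [-0.1, 0.5, -0.5]
opening: 0.998
```

```bash
python3 - <<'E'
from h import *
go(.478,.081,.007,3.8)
c=r.calibration("wrist");im=r.get_image("wrist");cv2.imwrite("pics/w8.png",im)
for o in rects(im,c,"green",.034,800): print(np.round(o[:5],1),o[5:])
E
```

```text
t 15.85 pos [0.4822 0.0791 0.1297] q [ 0.16  0.28  2.01 -0.    0.86  0.09] F [-0.1  0.5 -0.5] open 0.998
turn deg [-0.11  0.02 -0.02] shift cm [ 0.22 -0.4  12.27]
[444.  214.7  19.2  43.3  -3.8] ([273.4, 15.4], 2344)
[478.   80.1  43.2  68.6 -86.5] ([314.8, 233.8], 5973)
[441.4 -60.2  36.5  43.   -2.6] ([254.2, 395.4], 1301)
```

View pics/w8.png

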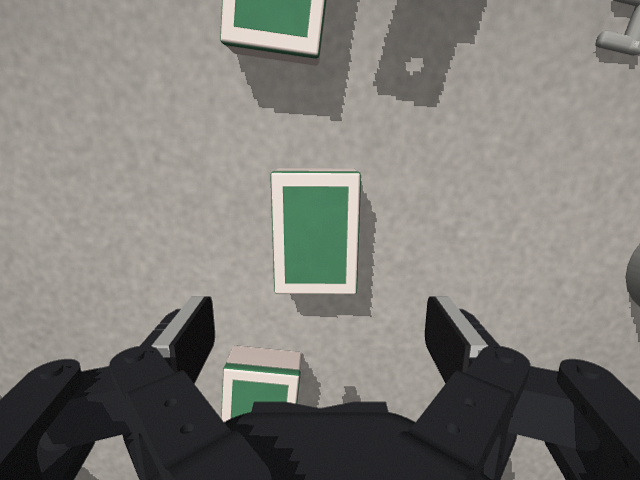

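Emit:
arm_command(
  rows=[0, 0, -0.3, 0.1, -0.4, 3, 0, 0, 0, 0, 0, 0, 3, 0, 0, 0, 0, 0, 0, 3, 0, 0, 0, 0, 0, 0, 2, 0, 0, 0, 0, 0, 0, 1.2, 0, 0, 0, 0, 0, 0, 0, 0],
)

```text
clock: 16.5
tool_pos: [0.4784, 0.0795, 0.0075]
tool_rot: [-2.141, -2.297, 0.002]
ft_force: [-0.2, 0.8, 0.5]
opening: 1.0
```

Emit:
arm_command(
  rows=[0, 0, 0, 0, 0, 0, 255, 0, 0, 0, 0, 0, 0, 255, 0, 0, 0, 0, 0, 0, 255, 0, 0, 0, 0, 0, 0, 255, 0, 0, 0, 0, 0, 0, 255],
)

```text
clock: 17.0
tool_pos: [0.4798, 0.0801, 0.0096]
tool_rot: [2.14, 2.298, 0.003]
ft_force: [0.4, -1.4, 6.6]
opening: 0.691
```

Emit:
arm_command(
  rows=[0, 0, 0, 0, 0, -1, 255, 0, 0, 0, 0, 0, -3, 255, 0, 0, 0, 0, 0, -4, 255, 0, 0, 0, 0, 0, -4, 255, 0, 0, 0, 0, 0, -2, 255, 0, 0, 0, 0, 0, 0, 255],
)

```text
clock: 17.6
tool_pos: [0.4807, 0.0804, 0.1521]
tool_rot: [2.138, 2.296, 0.008]
ft_force: [0.3, -0.7, -2.3]
opening: 0.687
```

```bash
python3 - <<'E'
from h import *
go(.6186,-.312,.15,-9.1)
E
```

```text
t 17.60 pos [0.4807 0.0804 0.1521] q [0.16 0.24 2.   0.   0.9  0.09] F [ 0.3 -0.7 -2.3] open 0.687
turn deg [ 0.37 -0.08 13.17] shift cm [-36.57  19.82   0.21]
```

Emit:
arm_command(
  rows=[0, 0, 6.6, -1, 2, 0, 255, 0, 0, 6.6, -2, 2, 0, 255, 0, 0, 0, -3, 2.8, 0, 255, 0, 0, 0, -3, 2.8, 0, 255, 0, 0, 0, -3, 2.8, 0, 255, 0, 0, 0, -3, 2.8, 0, 255, 0, 0, 0, -3, 2.5, 0, 255, 0, 0, 0, -4, 2, 0, 255],
)

```text
clock: 18.4
tool_pos: [0.6437, -0.1625, 0.147]
tool_rot: [-2.389, -2.038, 0.001]
ft_force: [0.4, 0.5, -1.2]
opening: 0.69
```

```bash
python3 - <<'E'
from h import *
go(.6186,-.312,.15,-9.1)
E
```

```text
t 18.40 pos [ 0.6437 -0.1625  0.147 ] q [-0.25  0.5   1.61  0.    1.03 -0.09] F [ 0.4  0.5 -1.2] open 0.690
turn deg [-0.07 -0.04  0.02] shift cm [-15.16  -0.12  -0.3 ]
```

Emit:
arm_command(
  rows=[0, 0, 0, -4, 0, 0, 255, 0, 0, 0, -4, 0, 0, 255, 0, 0, 0, -3, 0, 0, 255, 0, 0, 0, -2, 0, 0, 255, 0, 0, 0, 0, 0, 0, 255, 0, 0, 0, 0, 0, 0, 255],
)

```text
clock: 19.0
tool_pos: [0.6223, -0.2897, 0.1476]
tool_rot: [-2.391, -2.036, 0.0]
ft_force: [1.5, 0.6, -1.6]
opening: 0.693
```

```bash
python3 - <<'E'
from h import *
go(.6187,-.312,.0907,-9.1)
E
```

```text
t 19.00 pos [ 0.6223 -0.2897  0.1476] q [-0.44  0.53  1.56  0.    1.06 -0.28] F [ 1.5  0.6 -1.6] open 0.693
turn deg [-0.06 -0.05 -0.06] shift cm [-2.25 -0.    5.69]
```

Emit:
arm_command(
  rows=[0, 0, 0, -1.2, 0, 0, 255, 0, 0, 0, -1, 0, 1, 255, 0, 0, 0, 0, 0, 1.5, 255, 0, 0, 0, 0, 0, 1.5, 255, 0, 0, 0, 0, 0, 1, 255, 0, 0, 0, 0, 0, 0, 255, 0, 0, 0, 0, 0, 0, 255],
)

```text
clock: 19.7
tool_pos: [0.6191, -0.3116, 0.0978]
tool_rot: [-2.39, -2.038, 0.0]
ft_force: [-0.6, 0.6, -1.2]
opening: 0.692
```

```bash
python3 - <<'E'
from h import *
go(.6187,-.312,.09,-9.1)
E
```

```text
t 19.70 pos [ 0.6191 -0.3116  0.0978] q [-0.47  0.59  1.57  0.    0.98 -0.31] F [-0.6  0.6 -1.2] open 0.692
turn deg [-0.05 -0.02 -0.01] shift cm [-0.05 -0.04  0.78]
```

Emit:
arm_command(
  rows=[0, 0, 0, -0.1, 0, 0.4, 255, 0, 0, 0, 0, 0, 0.2, 255, 0, 0, 0, 0, 0, 0.1, 255, 0, 0, 0, 0, 0, 0.1, 255, 0, 0, 0, 0, 0, 0, 255],
)

```text
clock: 20.2
tool_pos: [0.619, -0.3129, 0.0903]
tool_rot: [-2.391, -2.038, -0.0]
ft_force: [-0.0, 0.6, -1.5]
opening: 0.689
```

Emit:
arm_command(
  rows=[0, 0, 0, 0, 0, 0.1, 255, 0, 0, 0, 0, 0, 0.1, 255, 0, 0, 0, 0, 0, 0, 255],
)

```text
clock: 20.5
tool_pos: [0.6192, -0.3131, 0.0897]
tool_rot: [2.391, 2.037, 0.0]
ft_force: [-3.5, 2.3, 8.3]
opening: 0.694
```

Emit:
arm_command(
  rows=[0, 0, 0, 0, 0, 0, 0, 0, 0, 0, 0, 0, 0, 0, 0, 0, 0, 0, 0, 0, 0, 0, 0, 0, 0, 0, 0, 0, 0, 0, 0, 0, 0, -3, 0, 0, 0, 0, 0, 0, -4, 0, 0, 0, 0, 0, 0, -3.5, 0, 0, 0, 0, 0, 0, 0, 0],
)

```text
clock: 21.3
tool_pos: [0.6219, -0.3144, 0.1991]
tool_rot: [2.385, 2.032, 0.005]
ft_force: [0.6, -0.6, 0.2]
opening: 1.004
```

```bash
python3 - <<'E'
from h import *
go(.4415,-.075,.13,-2.5)
c=r.calibration("wrist");im=r.get_image("wrist");cv2.imwrite("pics/w9.png",im)
for o in rects(im,c,"green",.114,800)+rects(im,c,"yellow",.012,80): print(np.round(o[:5],1),o[5:])
E
```

```text
t 21.30 pos [ 0.6219 -0.3144  0.1991] q [-0.47  0.49  1.5   0.    1.14 -0.31] F [ 0.6 -0.6  0.2] open 1.004
turn deg [ 0.47  0.18 -6.62] shift cm [ 23.13 -19.06   6.91]
[ 618.7 -312.7   43.1   68.7   80.6] ([313.8, 237.8], 6484)
[ 624.5 -268.7    4.4   63.5   -9.2] ([312.2, 160.6], 295)
```

View pics/w9.png

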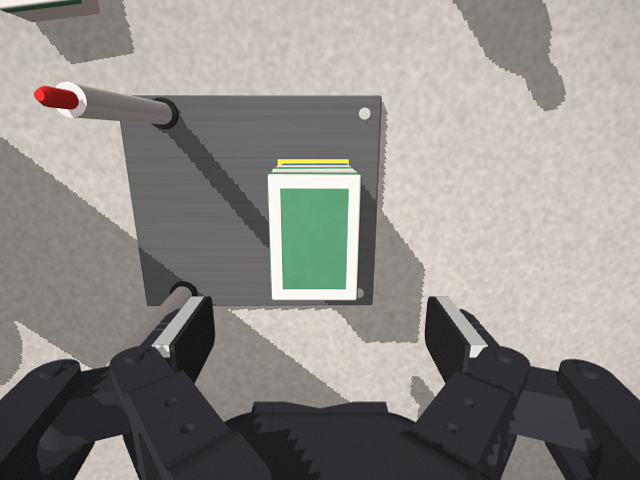

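Emit:
arm_command(
  rows=[0, 0, -6.6, 0, 0, 0, 0, 0, 0, 0, 3, -2.4, 0, 0, 0, 0, 0, 3.5, -2.8, 0, 0, 0, 0, 0, 3.5, -2.8, 0, 0, 0, 0, 0, 3.5, -2.8, 0, 0, 0, 0, 0, 3.5, -2.8, 0, 0, 0, 0, 0, 3.5, -2.8, 0, 0, 0, 0, 0, 2, -2, 2, 0],
)

```text
clock: 22.15
tool_pos: [0.4439, -0.0783, 0.1737]
tool_rot: [2.268, 2.172, 0.002]
ft_force: [-0.9, -0.8, -1.1]
opening: 1.001
```

Emit:
arm_command(
  rows=[0, 0, 0, 0, 0, 3, 0, 0, 0, 0, 0, 0, 2, 0, 0, 0, 0, 0, 0, 0, 0, 0, 0, 0, 0, 0, 0, 0],
)

```text
clock: 22.55
tool_pos: [0.4446, -0.08, 0.1229]
tool_rot: [-2.269, -2.171, 0.002]
ft_force: [0.1, -0.8, 0.1]
opening: 1.0
```

```bash
python3 - <<'E'
from h import *
go(.4415,-.075,.007,-2.5)
c=r.calibration("wrist");im=r.get_image("wrist");cv2.imwrite("pics/w10.png",im)
for o in rects(im,c,"green",.034,800): print(np.round(o[:5],1),o[5:])
E
```

```text
t 22.55 pos [ 0.4446 -0.08    0.1229] q [-0.18  0.23  2.09 -0.    0.82 -0.14] F [ 0.1 -0.8  0.1] open 1.000
turn deg [-0.1  -0.01 -0.02] shift cm [ 0.49 -0.34 11.59]
[440.8 -76.3  43.3  68.5  87.5] ([314.5, 233.4], 6345)
```

View pics/w10.png

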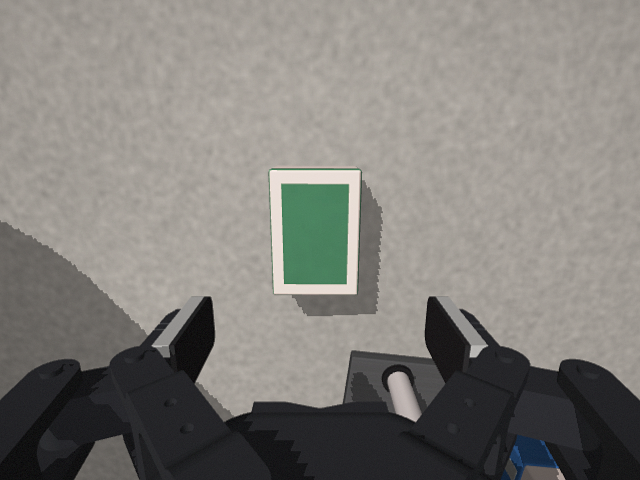

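Emit:
arm_command(
  rows=[0, 0, 0, 0.4, -0.4, 3, 0, 0, 0, 0, 0, 0, 3, 0, 0, 0, 0, 0, 0, 3, 0, 0, 0, 0, 0, 0, 2, 0, 0, 0, 0, 0, 0, 0.6, 0, 0, 0, 0, 0, 0, 0, 0],
)

```text
clock: 23.2
tool_pos: [0.4416, -0.0761, 0.0074]
tool_rot: [-2.27, -2.171, 0.0]
ft_force: [0.4, -0.7, 0.3]
opening: 0.998
```

Emit:
arm_command(
  rows=[0, 0, 0, 0, 0, 0, 255, 0, 0, 0, 0, 0, 0, 255, 0, 0, 0, 0, 0, 0, 255, 0, 0, 0, 0, 0, 0, 255, 0, 0, 0, 0, 0, 0, 255],
)

```text
clock: 23.7
tool_pos: [0.4423, -0.0761, 0.0087]
tool_rot: [2.268, 2.171, 0.002]
ft_force: [-0.4, -0.2, 7.0]
opening: 0.691
```

Emit:
arm_command(
  rows=[0, 0, 0, 0, 0, -1, 255, 0, 0, 0, 0, 0, -3, 255, 0, 0, 0, 0, 0, -4, 255, 0, 0, 0, 0, 0, -4, 255, 0, 0, 0, 0, 0, -4, 255, 0, 0, 0, 0, 0, -2.5, 255, 0, 0, 0, 0, 0, 0, 255],
)

```text
clock: 24.4
tool_pos: [0.4434, -0.0763, 0.1967]
tool_rot: [2.265, 2.168, 0.007]
ft_force: [1.6, -1.3, -3.0]
opening: 0.692
```

```bash
python3 - <<'E'
from h import *
go(.6186,-.312,.19,-9.1)
E
```

```text
t 24.40 pos [ 0.4434 -0.0763  0.1967] q [-0.17  0.11  2.03 -0.    0.99 -0.13] F [ 1.6 -1.3 -3. ] open 0.692
turn deg [0.44 0.03 6.58] shift cm [-20.51  21.03   0.67]
```

Emit:
arm_command(
  rows=[0, 0, 6.6, -1, 1, 0, 255, 0, 0, 0, -2, 3, 0, 255, 0, 0, 0, -3, 3, 0, 255, 0, 0, 0, -3, 3, 0, 255, 0, 0, 0, -3, 3, 0, 255, 0, 0, 0, -3, 3, 0, 255, 0, 0, 0, -2.5, 2.5, 0, 255, 0, 0, 0, -2, 2, 0, 255],
)

```text
clock: 25.2
tool_pos: [0.6142, -0.3014, 0.1909]
tool_rot: [-2.391, -2.036, 0.001]
ft_force: [0.6, -1.1, -2.2]
opening: 0.689
```

Emit:
arm_command(
  rows=[0, 0, 0, 0, 0, 0, 255, 0, 0, 0, 0, 0, 0, 255],
)

```text
clock: 25.4
tool_pos: [0.613, -0.2997, 0.1908]
tool_rot: [-2.39, -2.035, 0.001]
ft_force: [-0.6, -0.0, -2.4]
opening: 0.691
```

```bash
python3 - <<'E'
from h import *
go(.6186,-.312,.1235,-9.1)
E
```

```text
t 25.40 pos [ 0.613  -0.2997  0.1908] q [-0.46  0.48  1.53  0.    1.13 -0.3 ] F [-0.6 -0.  -2.4] open 0.691
turn deg [-0.15 -0.06 -0.07] shift cm [-1.13  0.74  6.73]
```

Emit:
arm_command(
  rows=[0, 0, 0, -1.1, 0.7, 0, 255, 0, 0, 0, 0, 0, 2, 255, 0, 0, 0, 0, 0, 2, 255, 0, 0, 0, 0, 0, 1.5, 255, 0, 0, 0, 0, 0, 0.5, 255, 0, 0, 0, 0, 0, 0, 255, 0, 0, 0, 0, 0, 0, 255],
)

```text
clock: 26.1
tool_pos: [0.6197, -0.312, 0.1331]
tool_rot: [2.39, 2.037, 0.001]
ft_force: [-0.1, -0.0, -1.9]
opening: 0.688
```

```bash
python3 - <<'E'
from h import *
go(.6186,-.312,.1235,-9.1)
E
```

```text
t 26.10 pos [ 0.6197 -0.312   0.1331] q [-0.47  0.55  1.55 -0.    1.04 -0.31] F [-0.1 -0.  -1.9] open 0.688
turn deg [ 0.06  0.02 -0.01] shift cm [-0.02 -0.11  0.96]
```

Emit:
arm_command(
  rows=[0, 0, 0, 0, -0.1, 0.5, 255, 0, 0, 0, 0, 0, 0.2, 255, 0, 0, 0, 0, 0, 0.2, 255, 0, 0, 0, 0, 0, 0, 255, 0, 0, 0, 0, 0, 0, 255],
)

```text
clock: 26.6
tool_pos: [0.6182, -0.3118, 0.1233]
tool_rot: [2.391, 2.038, 0.0]
ft_force: [-0.0, -0.2, -2.7]
opening: 0.691
```

Emit:
arm_command(
  rows=[0, 0, 0, 0, 0, 0.1, 255, 0, 0, 0, 0, 0, 0.1, 255, 0, 0, 0, 0, 0, 0, 255],
)

```text
clock: 26.9
tool_pos: [0.6185, -0.3118, 0.1228]
tool_rot: [2.391, 2.037, 0.001]
ft_force: [-3.7, 1.9, 8.5]
opening: 0.695
```

Emit:
arm_command(
  rows=[0, 0, 0, 0, 0, 0, 0, 0, 0, 0, 0, 0, 0, 0, 0, 0, 0, 0, 0, 0, 0, 0, 0, 0, 0, 0, 0, 0, 0, 0, 0, 0, 0, -3, 0, 0, 0, 0, 0, 0, -4, 0, 0, 0, 0, 0, 0, -3, 0, 0, 0, 0, 0, 0, 0, 0],
)

```text
clock: 27.7
tool_pos: [0.6207, -0.3129, 0.2266]
tool_rot: [2.385, 2.033, 0.005]
ft_force: [0.3, -0.4, 0.1]
opening: 1.002
```

```bash
python3 - <<'E'
from h import *
go(.447,.2415,.13,-3.6)
c=r.calibration("wrist");im=r.get_image("wrist");cv2.imwrite("pics/w11.png",im)
for o in rects(im,c,"green",.148,800)+rects(im,c,"yellow",.012,80): print(np.round(o[:5],1),o[5:])
E
```

```text
t 27.70 pos [ 0.6207 -0.3129  0.2266] q [-0.47  0.46  1.48  0.    1.19 -0.31] F [ 0.3 -0.4  0.1] open 1.002
turn deg [ 0.43  0.16 -5.52] shift cm [ 54.24 -20.81   9.66]
[ 617.8 -311.9   43.1   69.    80.8] ([314.4, 241.1], 6843)
[ 624.1 -268.7    3.8   63.8   -9.2] ([313.9, 160.5], 267)
```

View pics/w11.png

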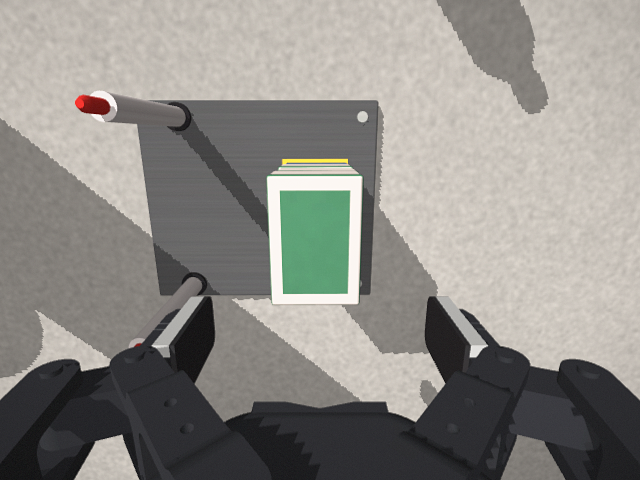

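Emit:
arm_command(
  rows=[0, 0, -5.5, 0, 0, 0, 0, 0, 0, 0, 4, -1.6, 0, 0, 0, 0, 0, 4, -1.6, 0, 0, 0, 0, 0, 4, -1.6, 0, 0, 0, 0, 0, 4, -1.6, 0, 0, 0, 0, 0, 4, -1.6, 0, 0, 0, 0, 0, 4, -1.6, 0, 0, 0, 0, 0, 4, -1.6, 0, 0],
)

```text
clock: 28.55
tool_pos: [0.5226, -0.0237, 0.22]
tool_rot: [-2.29, -2.149, 0.002]
ft_force: [0.4, 1.1, -0.5]
opening: 0.999
```

Emit:
arm_command(
  rows=[0, 0, 0, 4, -1.6, 0, 0, 0, 0, 0, 4, -1.6, 0, 0, 0, 0, 0, 4, -1.6, 0, 0, 0, 0, 0, 4, -1.6, 0, 0, 0, 0, 0, 4, -1.6, 0, 0, 0, 0, 0, 3, -1.2, 0, 0, 0, 0, 0, 1, 0, 0, 0, 0, 0, 0, 0, 0, 0, 0],
)

```text
clock: 29.35
tool_pos: [0.4471, 0.2209, 0.2204]
tool_rot: [-2.288, -2.153, 0.002]
ft_force: [-0.4, -0.9, -0.2]
opening: 0.997
```

```bash
python3 - <<'E'
from h import *
r.get_image("scene")
go(.447,.2315,.007,-3.6)
c=r.calibration("wrist");im=r.get_image("wrist");cv2.imwrite("pics/w12.png",im)
for o in rects(im,c,"green",.034,800): print(np.round(o[:5],1),o[5:])
E
```

```text
t 29.40 pos [0.4473 0.2199 0.2205] q [ 0.45  0.17  1.91 -0.    1.07  0.52] F [ 0.4 -0.3  0.5] open 0.998
turn deg [-0.05  0.06  0.06] shift cm [ 1.15 -0.1  21.35]
[445.6 239.4  42.8  68.6  86. ] ([317.1, 189.2], 3435)
```

View pics/w12.png

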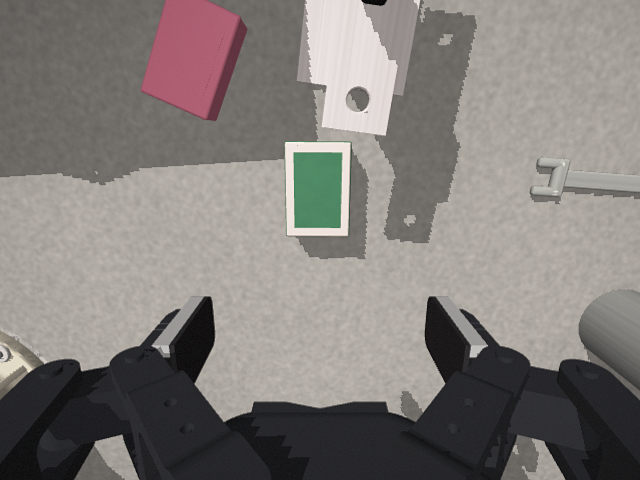

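```bash
python3 - <<'E'
from h import *
c=r.calibration("wrist")
for p in((323,127),(386,136),(357.5,98.5)): print(ray(c,*p,.11))
go(.4462,.2295,.007,-3.9)
E
```

```text
[0.45388523 0.29302642 0.11      ]
[0.4964182  0.28446371 0.11      ]
[0.47782352 0.30960181 0.11      ]
t 29.45 pos [0.4475 0.2193 0.2206] q [ 0.45  0.17  1.91 -0.    1.07  0.52] F [-0.1 -0.3 -0.7] open 0.998
turn deg [-0.05  0.06  0.29] shift cm [ 1.01 -0.19 21.36]
```

Emit:
arm_command(
  rows=[0, 0, 0.3, 1, -0.2, 2, 0, 0, 0, 0, 0, 0, 4, 0, 0, 0, 0, 0, 0, 4, 0, 0, 0, 0, 0, 0, 3, 0, 0, 0, 0, 0, 0, 0, 0],
)

```text
clock: 29.95
tool_pos: [0.4439, 0.2274, 0.0878]
tool_rot: [-2.297, -2.141, 0.011]
ft_force: [0.2, 0.3, 0.9]
opening: 1.002
```

```bash
python3 - <<'E'
from h import *
go(.4462,.2295,.007,-3.9)
c=r.calibration("wrist");im=r.get_image("wrist");cv2.imwrite("pics/w13.png",im)
for o in rects(im,c,"green",.034,800): print(np.round(o[:5],1),o[5:])
E
```

```text
t 29.95 pos [0.4439 0.2274 0.0878] q [ 0.47  0.36  2.01 -0.    0.78  0.54] F [0.2 0.3 0.9] open 1.002
turn deg [-0.36  0.23 -0.13] shift cm [0.22 0.22 8.08]
[445.8 239.9  43.3  68.8  86.1] ([322.7, 233.6], 8806)
```

View pics/w13.png

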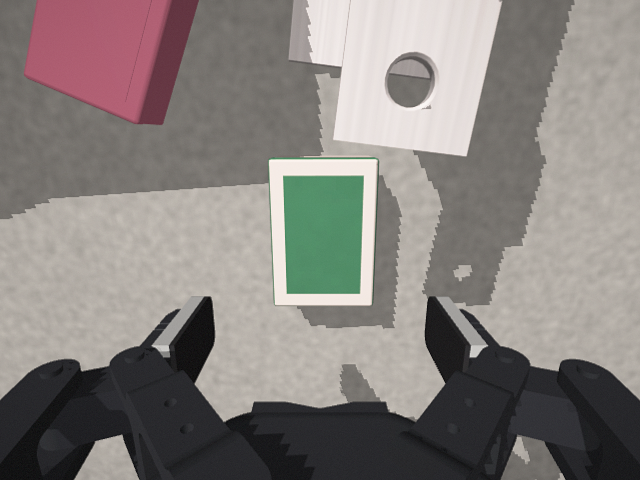

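Emit:
arm_command(
  rows=[0, 0, 0, 0, 0, 3, 0, 0, 0, 0, 0, 0, 3, 0, 0, 0, 0, 0, 0, 1.5, 0, 0, 0, 0, 0, 0, 0.7, 0, 0, 0, 0, 0, 0, 0, 0],
)

```text
clock: 30.5
tool_pos: [0.447, 0.2301, 0.01]
tool_rot: [2.297, 2.143, 0.001]
ft_force: [1.3, -0.1, 0.3]
opening: 1.0
```

Emit:
arm_command(
  rows=[0, 0, 0, 0, 0, 0, 255, 0, 0, 0, 0, 0, 0, 255, 0, 0, 0, 0, 0, 0, 255, 0, 0, 0, 0, 0, 0, 255, 0, 0, 0, 0, 0, 0, 255],
)

```text
clock: 31.0
tool_pos: [0.4471, 0.2306, 0.0108]
tool_rot: [2.295, 2.144, 0.003]
ft_force: [-0.2, -2.5, 7.8]
opening: 0.693
```

Emit:
arm_command(
  rows=[0, 0, 0, 0, 0, -1, 255, 0, 0, 0, 0, 0, -3, 255, 0, 0, 0, 0, 0, -4, 255, 0, 0, 0, 0, 0, -4, 255, 0, 0, 0, 0, 0, -4, 255, 0, 0, 0, 0, 0, -4, 255, 0, 0, 0, 0, 0, -2.5, 255, 0, 0, 0, 0, 0, 0, 255],
)

```text
clock: 31.8
tool_pos: [0.4479, 0.2312, 0.239]
tool_rot: [2.295, 2.143, 0.012]
ft_force: [0.4, 0.0, -1.7]
opening: 0.69
```

```bash
python3 - <<'E'
from h import *
c=np.radians(80.9);print(.6186-.010*np.cos(c),-.312-.010*np.sin(c))
go(.617,-.322,.22,-9.1)
E
```

```text
0.6170184193274552 -0.3218741380675091
t 31.80 pos [0.4479 0.2312 0.239 ] q [ 0.47  0.15  1.88 -0.    1.1   0.54] F [ 0.4  0.  -1.7] open 0.690
turn deg [ 0.37 -0.24  5.18] shift cm [-51.95  25.45   1.9 ]
```

Emit:
arm_command(
  rows=[0, 0, 5.2, 0, 0, 0, 255, 0, 0, 0, -3, 1.5, 0, 255, 0, 0, 0, -4, 2, 0, 255, 0, 0, 0, -4, 2, 0, 255, 0, 0, 0, -4, 2, 0, 255, 0, 0, 0, -4, 2, 0, 255, 0, 0, 0, -4, 2, 0, 255, 0, 0, 0, -4, 2, 0, 255],
)

```text
clock: 32.6
tool_pos: [0.536, -0.0595, 0.2335]
tool_rot: [-2.39, -2.037, 0.001]
ft_force: [0.7, 0.9, -1.4]
opening: 0.689
```

Emit:
arm_command(
  rows=[0, 0, 0, -4, 2, 0, 255, 0, 0, 0, -4, 2, 0, 255, 0, 0, 0, -4, 2, 0, 255, 0, 0, 0, -4, 2, 0, 255, 0, 0, 0, -4, 2, 0, 255, 0, 0, 0, -2, 1, 0, 255, 0, 0, 0, 0, 0, 0, 255, 0, 0, 0, 0, 0, 0, 255],
)

```text
clock: 33.4
tool_pos: [0.6094, -0.2922, 0.2329]
tool_rot: [-2.39, -2.035, 0.001]
ft_force: [0.2, -1.0, -3.0]
opening: 0.688
```

```bash
python3 - <<'E'
from h import *
go(.6172,-.3212,.1595,-9.1)
E
```

```text
t 33.40 pos [ 0.6094 -0.2922  0.2329] q [-0.45  0.43  1.51  0.    1.2  -0.29] F [ 0.2 -1.  -3. ] open 0.688
turn deg [-0.13 -0.06 -0.08] shift cm [-2.74  1.23  7.34]
```

Emit:
arm_command(
  rows=[0, 0, 0, -1.5, 0.6, 0, 255, 0, 0, 0, -1.2, 0.6, 1, 255, 0, 0, 0, 0, 0, 2, 255, 0, 0, 0, 0, 0, 2, 255, 0, 0, 0, 0, 0, 1, 255, 0, 0, 0, 0, 0, 0.5, 255, 0, 0, 0, 0, 0, 0, 255, 0, 0, 0, 0, 0, 0, 255],
)

```text
clock: 34.2
tool_pos: [0.6184, -0.3212, 0.1701]
tool_rot: [2.39, 2.037, 0.001]
ft_force: [0.5, 0.1, -1.9]
opening: 0.688
```

```bash
python3 - <<'E'
from h import *
go(.6172,-.3212,.1595,-9.1)
E
```

```text
t 34.20 pos [ 0.6184 -0.3212  0.1701] q [-0.48  0.52  1.52  0.    1.1  -0.32] F [ 0.5  0.1 -1.9] open 0.688
turn deg [ 0.07  0.02 -0.02] shift cm [-0.02 -0.12  1.06]
```

Emit:
arm_command(
  rows=[0, 0, 0, 0, -0.1, 0.5, 255, 0, 0, 0, 0, 0, 0.3, 255, 0, 0, 0, 0, 0, 0.2, 255, 0, 0, 0, 0, 0, 0, 255, 0, 0, 0, 0, 0, 0, 255],
)

```text
clock: 34.7
tool_pos: [0.6169, -0.3208, 0.1593]
tool_rot: [-2.391, -2.038, -0.0]
ft_force: [1.1, -0.1, -1.1]
opening: 0.692
```

Emit:
arm_command(
  rows=[0, 0, 0, 0, 0, 0.1, 255, 0, 0, 0, 0, 0, 0.1, 255, 0, 0, 0, 0, 0, 0, 255],
)

```text
clock: 35.0
tool_pos: [0.6172, -0.321, 0.1589]
tool_rot: [2.39, 2.037, 0.001]
ft_force: [-2.6, 1.4, 8.5]
opening: 0.692
```

Emit:
arm_command(
  rows=[0, 0, 0, 0, 0, 0, 0, 0, 0, 0, 0, 0, 0, 0, 0, 0, 0, 0, 0, 0, 0, 0, 0, 0, 0, 0, 0, 0, 0, 0, 0, 0, 0, -3, 0, 0, 0, 0, 0, 0, -4, 0, 0, 0, 0, 0, 0, -3, 0, 0, 0, 0, 0, 0, 0, 0],
)

```text
clock: 35.8
tool_pos: [0.6192, -0.322, 0.2627]
tool_rot: [2.385, 2.033, 0.005]
ft_force: [0.1, -0.5, 0.3]
opening: 1.002
```

```bash
python3 - <<'E'
from h import *
c=r.calibration("wrist");im=r.get_image("wrist");cv2.imwrite("pics/w14.png",im)
for o in rects(im,c,"green",.182,800)+rects(im,c,"yellow",.012,80): print(np.round(o[:5],1),o[5:])
for n in("top","scene"):
    im=r.get_image(n);cv2.imwrite(f"pics/{n}14.png",im)
E
```

```text
[ 617.9 -311.9   43.2   68.9   81.1] ([314.6, 226.9], 6942)
[ 624.  -268.2    3.1   63.2   -9.1] ([314.3, 149.0], 183)
```

View pics/w14.png

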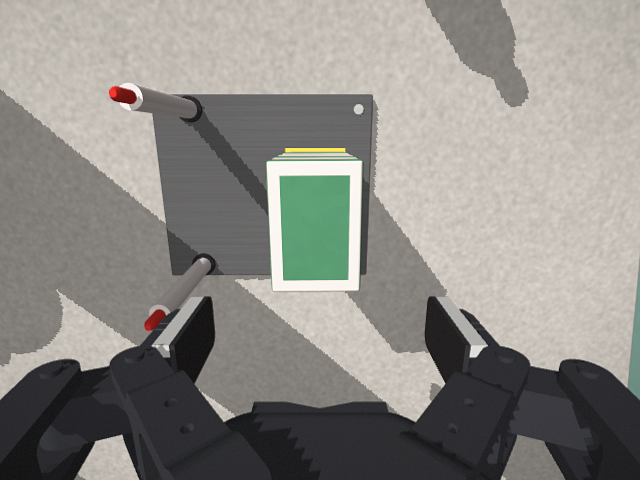

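View pics/scene14.png

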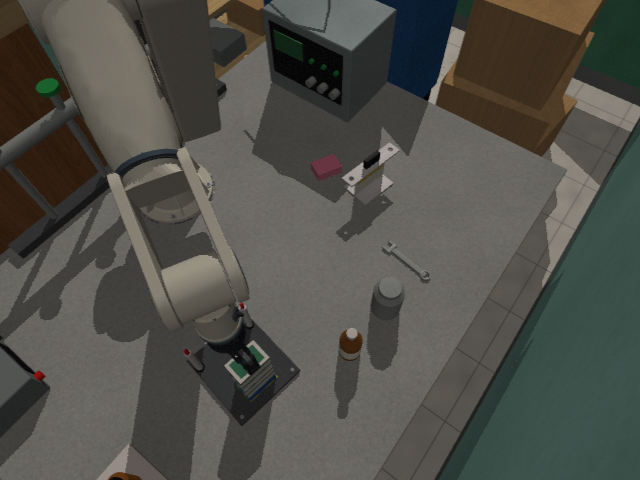

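View pics/top14.png

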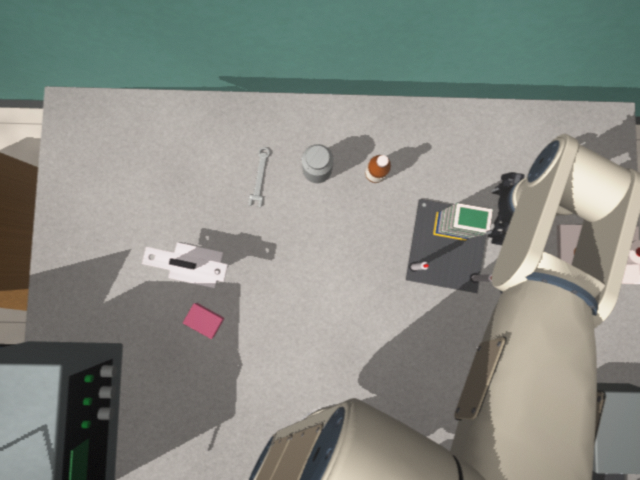

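```bash
python3 - <<'E'
from h import *
c=r.calibration("wrist");im=cv2.imread("pics/w14.png")
a=np.radians(-9.06);ex=np.array([np.cos(a),np.sin(a)]);ey=np.array([-np.sin(a),np.cos(a)])
pad=np.array([.6186,-.312]);hang=pad-.13*ex;print("hang",hang)
for s in(1,-1):
    p=hang+s*.085*ey
    print(p,"tip",proj(c,[*p,.157]),"shoulder",proj(c,[*p,.135]),"base",proj(c,[*p,.012]))
big=np.hstack([cv2.resize(im[60:140,80:220],None,fx=5.5,fy=5.5,interpolation=cv2.INTER_CUBIC)]);cv2.imwrite("pics/w14a.png",big)
E
```

```text
hang [ 0.49022188 -0.29152907]
[ 0.50360672 -0.20758953] tip [115.79793851  94.13593255] shoulder [133.26630235  97.77066155] base [193.66559989 110.33824261]
[ 0.47683704 -0.37546861] tip [151.01589905 332.6391014 ] shoulder [163.16795112 318.5309488 ] base [208.12921036 266.33233228]
```

View pics/w14a.png

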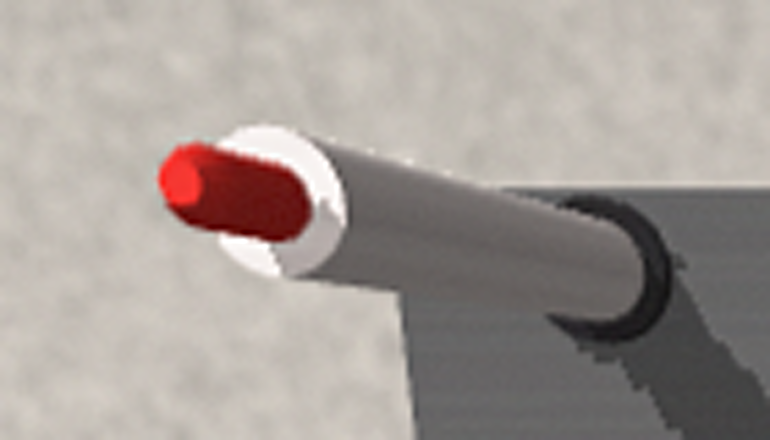

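```bash
python3 - <<'E'
from h import *
go(.49,.36,.26,-10.95)
E
```

```text
t 35.95 pos [ 0.6165 -0.3206  0.2566] q [-0.48  0.44  1.44 -0.    1.26 -0.32] F [-0.   0.7 -1.2] open 1.001
turn deg [-0.05 -0.01  1.82] shift cm [ 64.42 -25.35  -0.34]
```

```bash
python3 - <<'E'
from h import *
go(.487,-.31,.29,-9.06)
E
```

```text
t 35.95 pos [ 0.6165 -0.3206  0.2566] q [-0.48  0.44  1.44 -0.    1.26 -0.32] F [-0.   0.7 -1.2] open 1.001
turn deg [-0.05 -0.01 -0.07] shift cm [ -0.99 -12.96  -3.34]
```

Emit:
arm_command(
  rows=[0, 0, 0, 0, -2, -1, 0, 0, 0, 0, -0.4, -4, -1, 0, 0, 0, 0, -0.4, -4, -1, 0, 0, 0, 0, -0.2, -2, -0.3, 0, 0, 0, 0, 0, -1, 0, 0, 0, 0, 0, 0, 0, 0, 0, 0, 0, 0, 0, 0, 0, 0, 0, 0, 0, 0, 0, 0, 0],
)

```text
clock: 36.75
tool_pos: [0.4879, -0.31, 0.2896]
tool_rot: [-2.39, -2.038, 0.0]
ft_force: [-1.4, -0.2, 0.3]
opening: 1.003
```

```bash
python3 - <<'E'
from h import *
r.get_image("scene");r.get_image("scene")
go(.487,-.31,.29,-9.06)
c=r.calibration("wrist");im=r.get_image("wrist");cv2.imwrite("pics/w15.png",im)
c2=r.calibration("wrist");print(c2["t"]-c["t"])
np.savez("c15.npz",**{k:np.array(v) for k,v in c.items()})
E
```

```text
t 36.85 pos [ 0.4877 -0.31    0.2897] q [-0.57  0.23  1.67  0.    1.24 -0.41] F [-0.7 -0.   0.1] open 1.000
turn deg [-0.03 -0.02 -0.03] shift cm [-0.01 -0.07 -0.03]
[ 9.92872892e-05 -1.91614572e-05  5.15178399e-05]
```

View pics/w15.png

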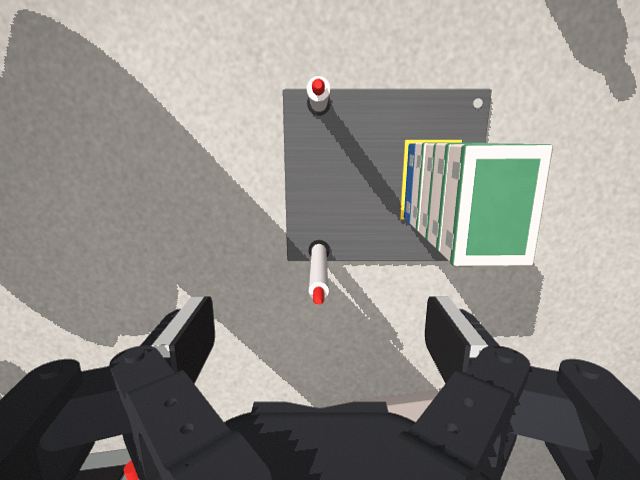

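Both pins in view, tips near (318,84) and (318,297). Enlarge.

```bash
python3 - <<'E'
from h import *
c={k:v for k,v in np.load("c15.npz").items()}
im=cv2.imread("pics/w15.png")
a=cv2.resize(im[70:120,290:350],None,fx=8,fy=8,interpolation=cv2.INTER_CUBIC)
b=cv2.resize(im[265:315,290:350],None,fx=8,fy=8,interpolation=cv2.INTER_CUBIC)
cv2.imwrite("pics/w15a.png",np.vstack([a,b])[:800])
a=np.radians(-9.06);ex=np.array([np.cos(a),np.sin(a)]);ey=np.array([-np.sin(a),np.cos(a)])
hang=np.array([.6186,-.312])-.13*ex
for s in(1,-1):
    p=hang+s*.085*ey
    print(p,"tip",proj(c,[*p,.157]),"shoulder",proj(c,[*p,.135]))
E
```

```text
[ 0.50360672 -0.20758953] tip [319.33744016  84.44967134] shoulder [319.37133598  88.44745541]
[ 0.47683704 -0.37546861] tip [319.48962106 301.58925696] shoulder [319.50863273 290.78065667]
```

View pics/w15a.png

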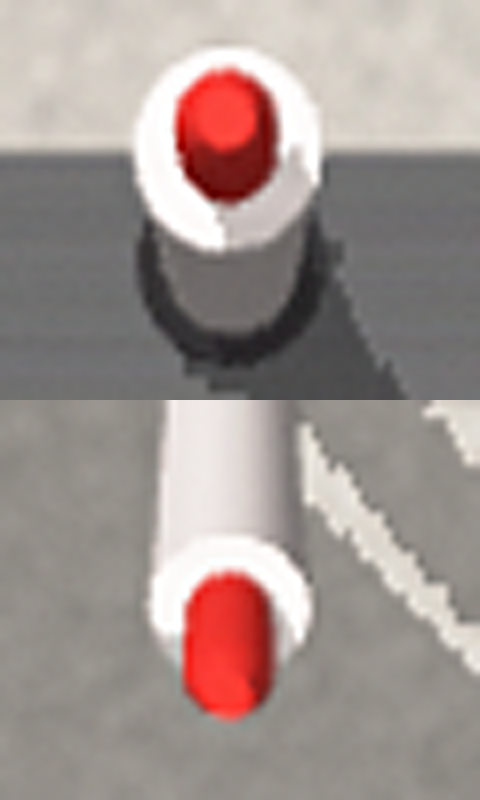

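```bash
python3 - <<'E'
from h import *
go(.492,.375,.26,-10.95)
E
```

```text
t 36.90 pos [ 0.4876 -0.31    0.2898] q [-0.57  0.23  1.67  0.    1.24 -0.41] F [-0.9  0.1  0.3] open 1.001
turn deg [-0.03 -0.01  1.86] shift cm [ 67.34 -12.58   2.98]
```

Emit:
arm_command(
  rows=[0, 0, 1.9, 2, -0.4, 0, 0, 0, 0, 0, 4, -0.8, 0, 0, 0, 0, 0, 4, -0.8, 0, 0, 0, 0, 0, 4, -0.8, 0, 0, 0, 0, 0, 4, -0.8, 0, 0, 0, 0, 0, 4, -0.8, 0, 0, 0, 0, 0, 4, -0.8, 0, 0, 0, 0, 0, 4, -0.8, 0, 0],
)

```text
clock: 37.7
tool_pos: [0.4849, -0.0024, 0.2904]
tool_rot: [2.424, 1.998, 0.001]
ft_force: [-0.1, 0.1, 0.9]
opening: 1.002
```

Emit:
arm_command(
  rows=[0, 0, 0, 4, -0.8, 0, 0, 0, 0, 0, 4, -0.8, 0, 0, 0, 0, 0, 4, -0.8, 0, 0, 0, 0, 0, 4, -0.8, 0, 0, 0, 0, 0, 4, -0.8, 0, 0, 0, 0, 0, 4, -0.8, 0, 0, 0, 0, 0, 4, -0.8, 0, 0, 0, 0, 0, 4, -0.8, 0, 0],
)

```text
clock: 38.5
tool_pos: [0.483, 0.3244, 0.2902]
tool_rot: [2.424, 1.998, 0.0]
ft_force: [0.1, -0.6, -0.2]
opening: 0.999
```

```bash
python3 - <<'E'
from h import *
go(.492,.375,.26,-10.95)
E
```

```text
t 38.50 pos [0.483  0.3244 0.2902] q [ 0.59  0.23  1.66 -0.    1.24  0.78] F [ 0.1 -0.6 -0.2] open 0.999
turn deg [ 0.   -0.   -0.05] shift cm [ 5.14 -0.08  3.02]
```

Emit:
arm_command(
  rows=[0, 0, 0, 2.5, 0, 0, 0, 0, 0, 0, 2, 0, 0, 0, 0, 0, 0, 0, 0, 0, 0, 0, 0, 0, 0, 0, 0, 0, 0, 0, 0, 0, 0, 0, 0, 0, 0, 0, 0, 0, 0, 0],
)

```text
clock: 39.1
tool_pos: [0.4918, 0.3655, 0.2904]
tool_rot: [2.425, 1.997, -0.0]
ft_force: [-0.4, -0.3, 0.7]
opening: 0.996
```

```bash
python3 - <<'E'
from h import *
r.get_image("scene")
go(.492,.375,.26,-10.95)
c=r.calibration("wrist");im=r.get_image("wrist");cv2.imwrite("pics/w16.png",im)
np.savez("c16.npz",**{k:np.array(v) for k,v in c.items()})
E
```

```text
t 39.15 pos [0.4919 0.3655 0.2905] q [ 0.64  0.28  1.59 -0.    1.26  0.83] F [-0.3 -0.1  0.2] open 1.003
turn deg [ 0.01 -0.   -0.13] shift cm [ 0.93 -0.17  3.05]
```

View pics/w16.png

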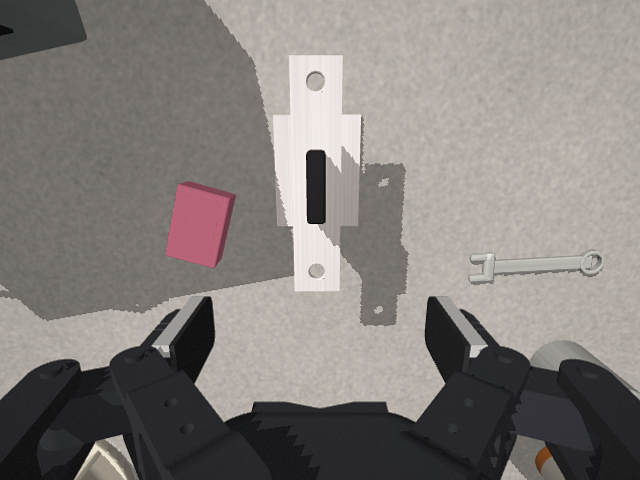

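Holes at about (316,81) and (317,271); bar centre (316,187). Refine.

```bash
python3 - <<'E'
from h import *
c={k:v for k,v in np.load("c16.npz").items()}
im=cv2.imread("pics/w16.png")
a=cv2.resize(im[60:110,280:350],None,fx=8,fy=8,interpolation=cv2.INTER_CUBIC)
b=cv2.resize(im[250:300,280:350],None,fx=8,fy=8,interpolation=cv2.INTER_CUBIC)
cv2.imwrite("pics/w16a.png",np.vstack([a,b]))
hsv=cv2.cvtColor(im,cv2.COLOR_BGR2GRAY)
m=(im.max(2)<60).astype(np.uint8);m[:140]=0;m[235:]=0;m[:,:290]=0;m[:,340:]=0
ys,xs=np.nonzero(m);print("bar",xs.min(),xs.max(),ys.min(),ys.max(),xs.mean(),ys.mean())
E
```

```text
bar 306 324 151 223 315.4751718869366 186.83346065699007
```

View pics/w16a.png

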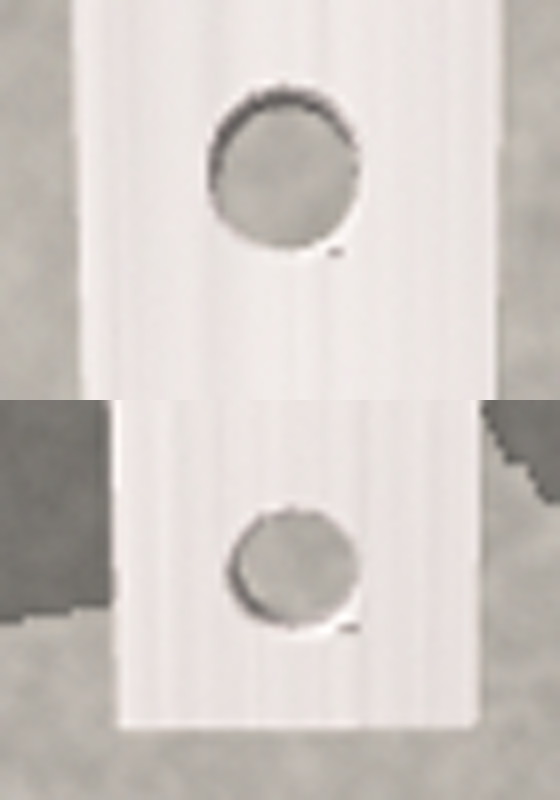

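```bash
cat > m.py <<'E'
from h import *
c={k:v for k,v in np.load("c16.npz").items()}
a=ray(c,315,80.4,.11);b=ray(c,316.2,270.6,.11);print("holes",a,b,"dist",np.linalg.norm(a-b),"ctr",(a+b)/2,"yaw",np.degrees(np.arctan2((a-b)[1],(a-b)[0]))-90)
print("bar",ray(c,315.5,186.8,.144))
c={k:v for k,v in np.load("c15.npz").items()}
for zz,p,q in((.135,(318.06,88.1),(318.4,290.1)),(.157,(317.9,83.6),(318.3,301))):
    a=ray(c,*p,zz);b=ray(c,*q,zz);print("pins",a,b,"dist",np.linalg.norm(a-b),"ctr",(a+b)/2,"yaw",np.degrees(np.arctan2((a-b)[1],(a-b)[0]))-90)
E
python3 m.py
```

```text
holes [0.5096185  0.47709326 0.11      ] [0.47754752 0.31034462 0.11      ] dist 0.1698047602957097 ctr [0.49358301 0.39371894 0.11      ] yaw -10.886828120751403
bar [0.49394598 0.39431964 0.144     ]
pins [ 0.50264429 -0.20718245  0.135     ] [ 0.4759523 -0.3746504  0.135    ] dist 0.1695817665060445 ctr [ 0.4892983  -0.29091642  0.135     ] yaw -9.055952737723615
pins [ 0.50268186 -0.20687234  0.157     ] [ 0.47593012 -0.37477115  0.157     ] dist 0.17001666144271826 ctr [ 0.48930599 -0.29082174  0.157     ] yaw -9.052983400090213
```

```bash
python3 - <<'E'
from h import *
go(.4938,.394,.118,-10.9)
E
```

```text
t 39.20 pos [0.4919 0.3656 0.2905] q [ 0.64  0.28  1.59 -0.    1.26  0.83] F [-0.  -0.5  0.6] open 0.999
turn deg [ 0.01 -0.01 -0.17] shift cm [ 2.82 -0.35 17.25]
```

Emit:
arm_command(
  rows=[0, 0, -0.2, 1.4, -0.2, 0, 0, 0, 0, 0, 1.4, -0.15, 3, 0, 0, 0, 0, 0, 0, 4, 0, 0, 0, 0, 0, 0, 4, 0, 0, 0, 0, 0, 0, 3, 0, 0, 0, 0, 0, 0, 1, 0, 0, 0, 0, 0, 0, 0, 0, 0, 0, 0, 0, 0, 0, 0],
)

```text
clock: 40.0
tool_pos: [0.4945, 0.3954, 0.1417]
tool_rot: [-2.421, -2.002, -0.003]
ft_force: [1.5, 0.5, -0.0]
opening: 1.002
```

```bash
python3 - <<'E'
from h import *
go(.4938,.394,.118,-10.9)
im=r.get_image("wrist");cv2.imwrite("pics/w17.png",im)
E
```

```text
t 40.00 pos [0.4945 0.3954 0.1417] q [0.67 0.46 1.69 0.   0.99 0.86] F [ 1.5  0.5 -0. ] open 1.002
turn deg [ 0.07 -0.09  0.08] shift cm [-0.15 -0.04  2.37]
```

View pics/w17.png

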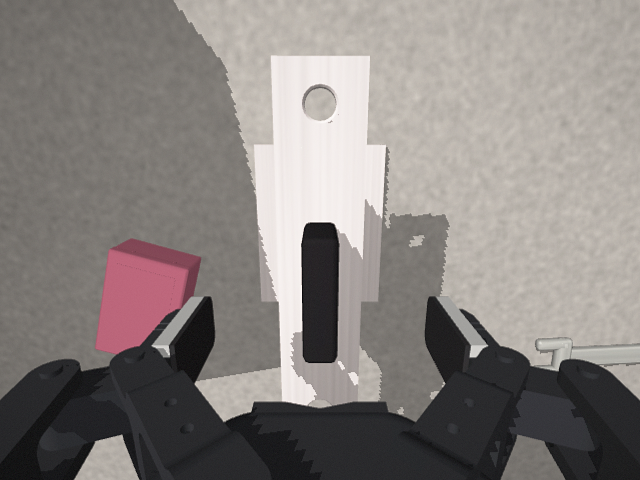

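Emit:
arm_command(
  rows=[0, 0, 0, -0.1, 0, 1.3, 0, 0, 0, 0, 0, 0, 1, 0, 0, 0, 0, 0, 0, 0, 0, 0, 0, 0, 0, 0, 0, 100, 0, 0, 0, 0, 0, 0, 200, 0, 0, 0, 0, 0, 0, 255, 0, 0, 0, 0, 0, 0, 255, 0, 0, 0, 0, 0, 0, 255],
  newtons=80,
)

```text
clock: 40.85
tool_pos: [0.4939, 0.3937, 0.1177]
tool_rot: [2.421, 2.002, 0.002]
ft_force: [1.1, 1.1, -0.9]
opening: 0.174
```

Emit:
arm_command(
  rows=[0, 0, 0, 0, 0, 0, 255, 0, 0, 0, 0, 0, 0, 255, 0, 0, 0, 0, 0, 0, 255, 0, 0, 0, 0, 0, 0, 255],
)

```text
clock: 41.25
tool_pos: [0.4939, 0.3937, 0.1177]
tool_rot: [2.421, 2.002, 0.002]
ft_force: [2.5, -0.7, 3.7]
opening: 0.172
```

```bash
python3 - <<'E'
from h import *
go(.4938,.394,.118,-10.9)
c=r.calibration("wrist");im=r.get_image("wrist");cv2.imwrite("pics/w18.png",im)
E
```

```text
t 41.25 pos [0.4939 0.3937 0.1177] q [ 0.67  0.48  1.71 -0.    0.95  0.86] F [ 2.5 -0.7  3.7] open 0.172
turn deg [ 0.04 -0.04  0.07] shift cm [ 0.03 -0.01 -0.03]
```

View pics/w18.png

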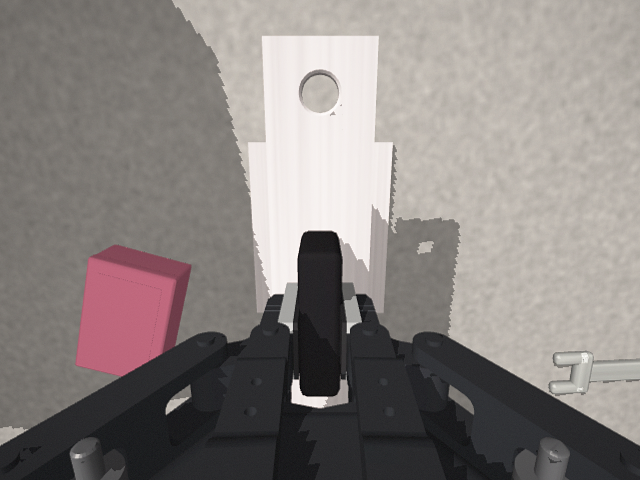

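Emit:
arm_command(
  rows=[0, 0, 0, 0, 0, -1, 255, 0, 0, 0, 0, 0, -2, 255, 0, 0, 0, 0, 0, -3, 255, 0, 0, 0, 0, 0, -4, 255, 0, 0, 0, 0, 0, -4, 255, 0, 0, 0, 0, 0, -3, 255, 0, 0, 0, 0, 0, -2, 255, 0, 0, 0, 0, 0, 0, 255],
)

```text
clock: 42.1
tool_pos: [0.4939, 0.3942, 0.3104]
tool_rot: [-2.421, -2.002, -0.006]
ft_force: [-0.0, 0.1, -4.0]
opening: 0.166
```

```bash
python3 - <<'E'
from h import *
r.get_image("scene")
go(.4893,-.2909,.30,-9.05)
im=r.get_image("wrist");cv2.imwrite("pics/w19.png",im)
E
```

```text
t 42.15 pos [0.4933 0.3936 0.308 ] q [0.67 0.3  1.53 0.   1.31 0.86] F [-0.2  0.3 -5. ] open 0.169
turn deg [ 0.03 -0.05 -1.77] shift cm [-67.66  10.38   0.8 ]
```

View pics/w19.png

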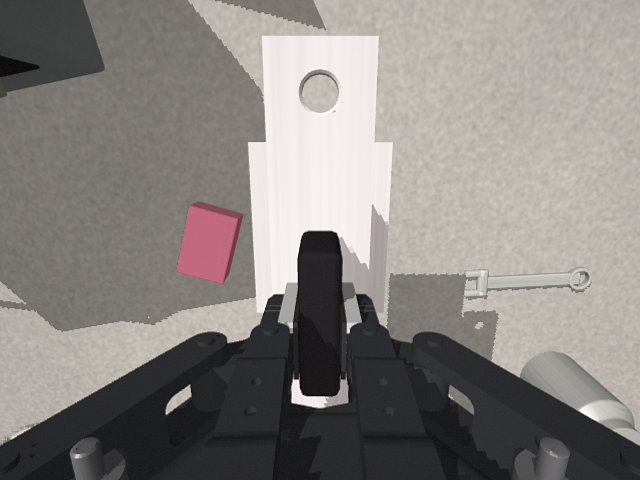

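Emit:
arm_command(
  rows=[0, 0, -1.8, -1, 0, 0, 255, 0, 0, 0, -2, 0.3, 0, 255, 0, 0, 0, -3, 0.5, 0, 255, 0, 0, 0, -4, 0.6, 0, 255, 0, 0, 0, -4, 0.6, 0, 255, 0, 0, 0, -4, 0.6, 0, 255, 0, 0, 0, -4, 0.6, 0, 255, 0, 0, 0, -4, 0.6, 0, 255],
)

```text
clock: 43.0
tool_pos: [0.4884, 0.1282, 0.3059]
tool_rot: [-2.39, -2.038, 0.004]
ft_force: [0.6, 0.3, -2.2]
opening: 0.168
```

Emit:
arm_command(
  rows=[0, 0, 0, -4, 0.6, 0, 255, 0, 0, 0, -4, 0.6, 0, 255, 0, 0, 0, -4, 0.6, 0, 255, 0, 0, 0, -4, 0.6, 0, 255, 0, 0, 0, -4, 0.6, 0, 255, 0, 0, 0, -4, 0.6, 0, 255, 0, 0, 0, -4, 0.6, 0, 255, 0, 0, 0, -3, 0.5, 0, 255],
)

```text
clock: 43.8
tool_pos: [0.4857, -0.1852, 0.3059]
tool_rot: [-2.39, -2.036, 0.003]
ft_force: [0.2, 0.8, -3.3]
opening: 0.173
```

```bash
python3 - <<'E'
from h import *
go(.4893,-.2909,.30,-9.05)
E
```

```text
t 43.80 pos [ 0.4857 -0.1852  0.3059] q [-0.37  0.12  1.77 -0.    1.26 -0.21] F [ 0.2  0.8 -3.3] open 0.173
turn deg [-0.14  0.01 -0.1 ] shift cm [-10.38   2.02   0.59]
```

Emit:
arm_command(
  rows=[0, 0, 0, -3, 0.6, 0, 255, 0, 0, 0, -3, 0.6, 0, 255, 0, 0, 0, -2, 0.4, 0, 255, 0, 0, 0, -1, 0.2, 0, 255, 0, 0, 0, 0, 0, 0, 255, 0, 0, 0, 0, 0, 0, 255, 0, 0, 0, 0, 0, 0, 255],
)

```text
clock: 44.5
tool_pos: [0.4911, -0.2733, 0.3071]
tool_rot: [-2.388, -2.04, -0.0]
ft_force: [0.5, 0.6, -3.4]
opening: 0.172
```

```bash
python3 - <<'E'
from h import *
go(.4893,-.2909,.24,-9.05)
E
```

```text
t 44.50 pos [ 0.4911 -0.2733  0.3071] q [-0.51  0.19  1.68  0.    1.27 -0.35] F [ 0.5  0.6 -3.4] open 0.172
turn deg [-0.03 -0.03  0.06] shift cm [-1.76  0.1   6.71]
```

Emit:
arm_command(
  rows=[0, 0, 0, -1.2, 0.1, 0, 255, 0, 0, 0, -0.6, 0, 0, 255, 0, 0, 0, 0, 0, 0, 255, 0, 0, 0, 0, 0, 0, 255, 0, 0, 0, 0, 0, 0, 255],
)

```text
clock: 45.0
tool_pos: [0.4895, -0.2922, 0.3072]
tool_rot: [-2.389, -2.04, -0.0]
ft_force: [0.1, 0.4, -2.8]
opening: 0.171
```

```bash
python3 - <<'E'
from h import *
r.get_image("scene")
go(.4893,-.2909,.20,-9.05)
c=r.calibration("wrist")
im=r.get_image("wrist");cv2.imwrite("pics/w20.png",im)
for y in(.085,-.085):
  a=np.radians(-9.05);p=np.array([.4893,-.2909])+y*np.array([-np.sin(a),np.cos(a)])
  print(proj(c,[*p,.157]),proj(c,[*p,.135]))
E
```

```text
t 45.05 pos [ 0.4895 -0.2922  0.3072] q [-0.54  0.2   1.66  0.    1.27 -0.38] F [ 0.2  0.4 -4.3] open 0.173
turn deg [-0.   -0.01  0.03] shift cm [ 0.12 -0.04 10.72]
[319.48745737 111.84006547] [319.4960087  113.59605034]
[319.41423202 310.45821883] [319.42611664 299.78174013]
```

View pics/w20.png

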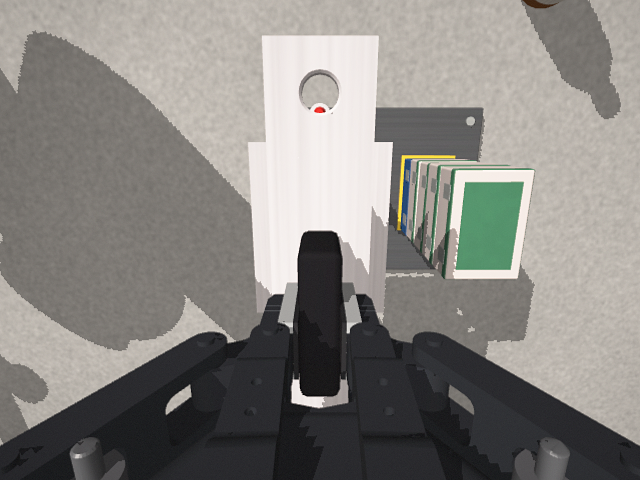

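Emit:
arm_command(
  rows=[0, 0, 0, 0.1, 0, 1, 255, 0, 0, 0, 0, 0, 3, 255, 0, 0, 0, 0, 0, 3, 255, 0, 0, 0, 0, 0, 3, 255, 0, 0, 0, 0, 0, 2, 255, 0, 0, 0, 0, 0, 0, 255, 0, 0, 0, 0, 0, 0, 255, 0, 0, 0, 0, 0, 0, 255],
)

```text
clock: 45.9
tool_pos: [0.4905, -0.2918, 0.1886]
tool_rot: [2.388, 2.039, 0.001]
ft_force: [0.4, 0.8, -2.8]
opening: 0.174
```

```bash
python3 - <<'E'
from h import *
r.get_image("scene")
go(.4893,-.2909,.1487,-9.05)
c=r.calibration("wrist")
im=r.get_image("wrist");cv2.imwrite("pics/w21.png",im)
cv2.imwrite("pics/w21a.png",cv2.resize(im[50:150,260:380],None,fx=6,fy=6,interpolation=cv2.INTER_CUBIC))
im=r.get_image("scene");cv2.imwrite("pics/s21.png",cv2.resize(im[250:400,150:310],None,fx=4,fy=4,interpolation=cv2.INTER_CUBIC))
for y in(.085,-.085):
  a=np.radians(-9.05);p=np.array([.4893,-.2909])+y*np.array([-np.sin(a),np.cos(a)])
  print(proj(c,[*p,.157]),proj(c,[*p,.135]))
E
```

```text
t 45.95 pos [ 0.4905 -0.2918  0.1887] q [-0.54  0.31  1.79  0.    1.03 -0.38] F [-0.3  0.5 -3. ] open 0.170
turn deg [0.13 0.05 0.03] shift cm [ 0.07 -0.13  4.  ]
[317.16070984  95.67051317] [317.34313104 100.32883109]
[317.55900921 405.74369377] [317.66777727 381.0388774 ]
```

View pics/w21a.png

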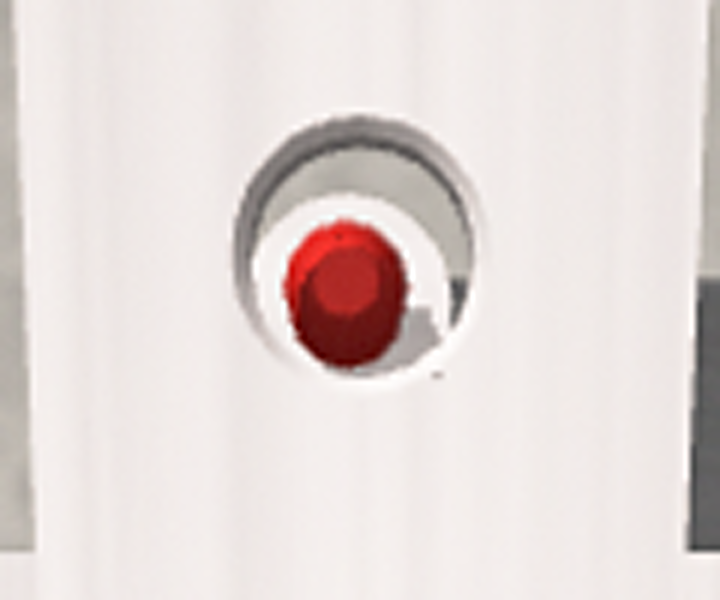

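View pics/s21.png

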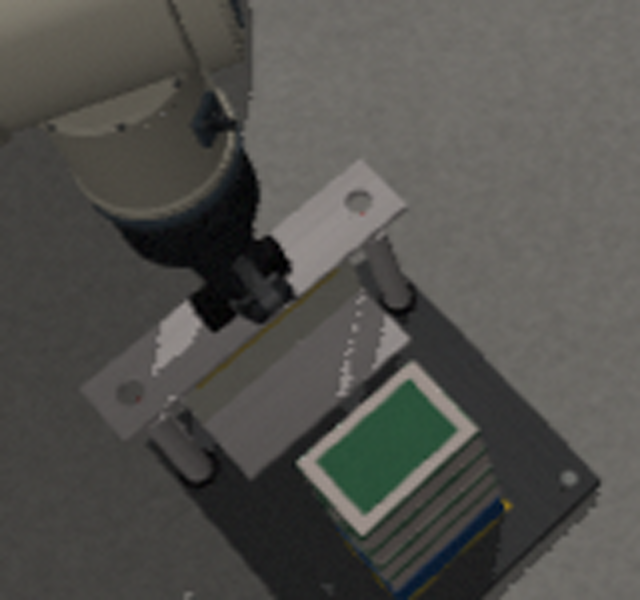

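Emit:
arm_command(
  rows=[0, 0, 0, 0.1, -0.1, 0, 255, 0, 0, 0, 0, 0, 0.5, 255, 0, 0, 0, 0, 0, 0.5, 255, 0, 0, 0, 0, 0, 0, 255, 0, 0, 0, 0, 0, 0, 255],
)

```text
clock: 46.55
tool_pos: [0.4886, -0.2901, 0.1769]
tool_rot: [-2.389, -2.039, 0.0]
ft_force: [0.1, -0.3, -3.7]
opening: 0.171
```

```bash
python3 - <<'E'
from h import *
go(.4893,-.2909,.1487,-9.05)
im=r.get_image("wrist")
cv2.imwrite("pics/w22a.png",cv2.resize(im[50:150,260:380],None,fx=6,fy=6,interpolation=cv2.INTER_CUBIC))
E
```

```text
t 46.55 pos [ 0.4886 -0.2901  0.1769] q [-0.54  0.32  1.81  0.    1.01 -0.38] F [ 0.1 -0.3 -3.7] open 0.171
turn deg [-0.04 -0.02  0.03] shift cm [-0.07  0.08  2.82]
```

View pics/w22a.png

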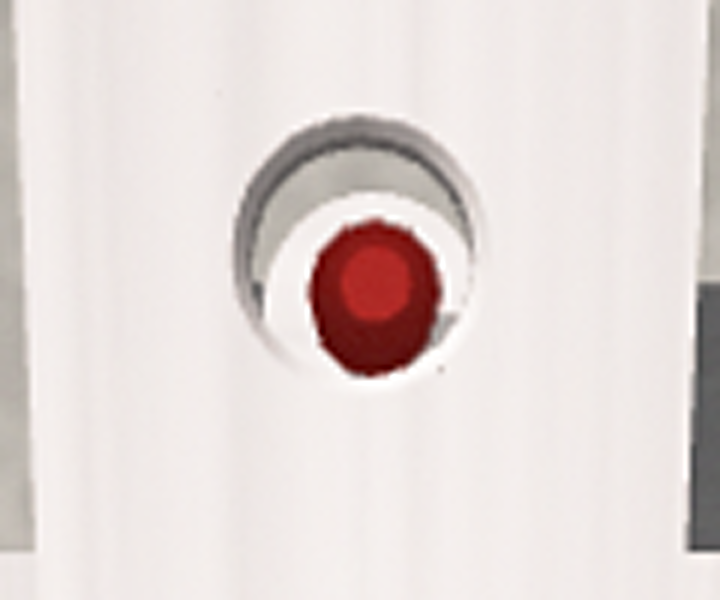

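Emit:
arm_command(
  rows=[0, 0, 0, -0.05, 0.05, 0.3, 255, 0, 0, 0, 0, 0, 0.4, 255, 0, 0, 0, 0, 0, 0.3, 255, 0, 0, 0, 0, 0, 0, 255, 0, 0, 0, 0, 0, 0, 255],
)

```text
clock: 47.1
tool_pos: [0.4892, -0.2908, 0.1671]
tool_rot: [-2.389, -2.04, 0.0]
ft_force: [0.7, 0.4, -3.4]
opening: 0.17
```

```bash
python3 - <<'E'
from h import *
go(.4893,-.2909,.1487,-9.05)
im=r.get_image("wrist")
cv2.imwrite("pics/w23a.png",cv2.resize(im[50:150,260:380],None,fx=6,fy=6,interpolation=cv2.INTER_CUBIC))
E
```

```text
t 47.10 pos [ 0.4892 -0.2908  0.1671] q [-0.54  0.34  1.81 -0.    0.99 -0.38] F [ 0.7  0.4 -3.4] open 0.170
turn deg [-0.02 -0.    0.02] shift cm [-0.01  0.02  1.84]
```

View pics/w23a.png

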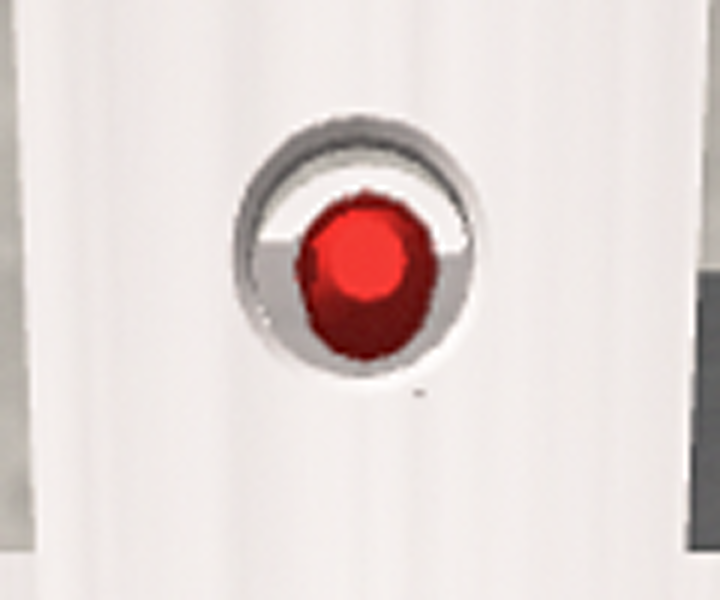

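Centred. Lower gently to the shoulders.

Emit:
arm_command(
  rows=[0, 0, 0, 0, 0, 0.4, 255, 0, 0, 0, 0, 0, 0.4, 255, 0, 0, 0, 0, 0, 0.4, 255, 0, 0, 0, 0, 0, 0.3, 255, 0, 0, 0, 0, 0, 0, 255, 0, 0, 0, 0, 0, 0, 255],
)

```text
clock: 47.75
tool_pos: [0.4892, -0.2908, 0.1522]
tool_rot: [-2.389, -2.04, 0.0]
ft_force: [0.1, -0.1, -3.7]
opening: 0.17
```

```bash
python3 - <<'E'
from h import *
go(.4893,-.2909,.1487,-9.05)
E
```

```text
t 47.75 pos [ 0.4892 -0.2908  0.1522] q [-0.54  0.36  1.83  0.    0.96 -0.38] F [ 0.1 -0.1 -3.7] open 0.170
turn deg [-0.01 -0.01  0.03] shift cm [-0.01  0.01  0.35]
```

Emit:
arm_command(
  rows=[0, 0, 0, 0, 0, 0.2, 255, 0, 0, 0, 0, 0, 0.1, 255, 0, 0, 0, 0, 0, 0.1, 255, 0, 0, 0, 0, 0, 0, 255, 0, 0, 0, 0, 0, 0, 255],
)

```text
clock: 48.25
tool_pos: [0.4893, -0.2908, 0.1485]
tool_rot: [2.389, 2.04, 0.0]
ft_force: [-2.1, 1.3, -0.1]
opening: 0.168
```

Emit:
arm_command(
  rows=[0, 0, 0, 0, 0, 0.1, 255, 0, 0, 0, 0, 0, 0, 255, 0, 0, 0, 0, 0, 0, 150, 0, 0, 0, 0, 0, 0, 100, 0, 0, 0, 0, 0, 0, 0, 0, 0, 0, 0, 0, 0, 0, 0, 0, 0, 0, 0, 0, 0],
)

```text
clock: 48.95
tool_pos: [0.4893, -0.2908, 0.1472]
tool_rot: [-2.389, -2.04, 0.0]
ft_force: [-0.1, -0.5, 1.0]
opening: 0.99
```

```bash
python3 - <<'E'
from h import *
go(.4893,-.2909,.1487,-9.05)
im=r.get_image("wrist");cv2.imwrite("pics/w24.png",im)
E
```

```text
t 48.95 pos [ 0.4893 -0.2908  0.1472] q [-0.54  0.36  1.83 -0.    0.95 -0.38] F [-0.1 -0.5  1. ] open 0.990
turn deg [-0.   -0.    0.03] shift cm [-0.01  0.01 -0.15]
```

View pics/w24.png

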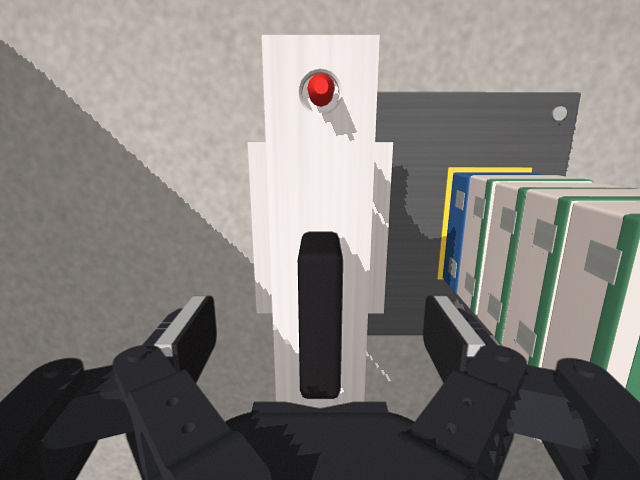

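Emit:
arm_command(
  rows=[0, 0, 0, 0, 0, -1, 0, 0, 0, 0, 0, 0, -3, 0, 0, 0, 0, 0, 0, -4, 0, 0, 0, 0, 0, 0, -4, 0, 0, 0, 0, 0, 0, -3, 0, 0, 0, 0, 0, 0, -2, 0, 0, 0, 0, 0, 0, 0, 0, 0, 0, 0, 0, 0, 0, 0],
)

```text
clock: 49.8
tool_pos: [0.4892, -0.2907, 0.3175]
tool_rot: [2.389, 2.039, 0.0]
ft_force: [-0.0, 0.3, -0.3]
opening: 0.999
```

```bash
python3 - <<'E'
from h import *
r.get_image("top")
c=r.calibration("wrist");im=r.get_image("wrist");cv2.imwrite("pics/w25.png",im)
np.savez("c25.npz",**{k:np.array(v) for k,v in c.items()})
im=r.get_image("scene");cv2.imwrite("pics/s25.png",cv2.resize(im[230:430,130:330],None,fx=3,fy=3,interpolation=cv2.INTER_CUBIC))
E
```

```text
(no output)
```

View pics/w25.png

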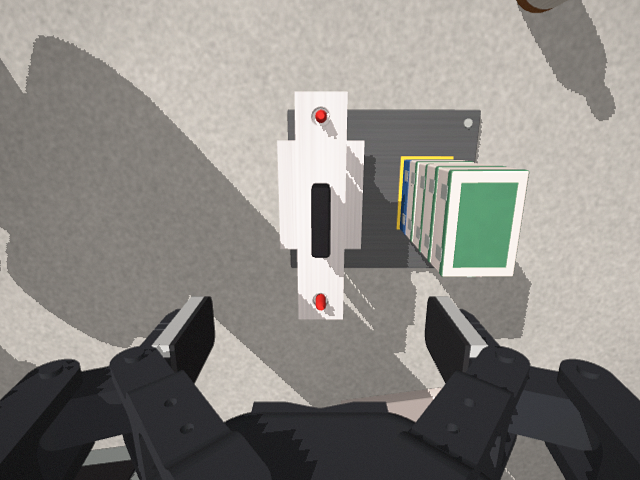

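View pics/s25.png

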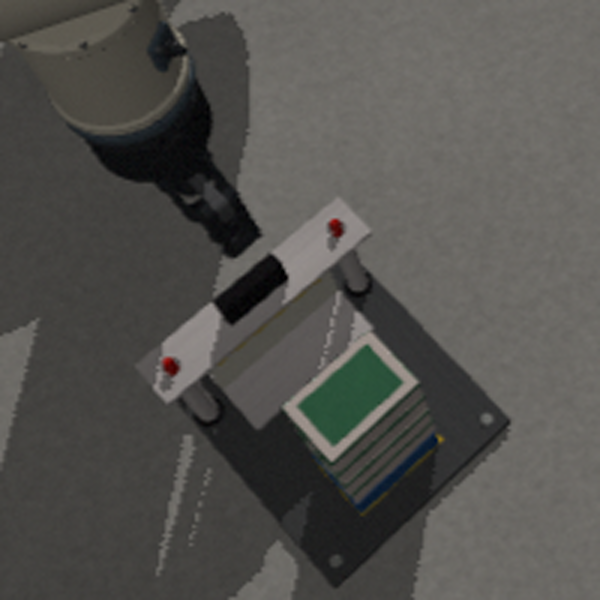

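```bash
python3 - <<'E'
from h import *
c=r.calibration("wrist");im=cv2.imread("pics/w25.png")
for o in rects(im,c,"green",.182,800): print("top case",np.round(o[:5],1))
a=ray(c,295,92,.141);b=ray(c,347,92,.141);d=ray(c,298.5,319,.141);e=ray(c,343,319,.141)
print("flange w",np.linalg.norm(a-b),np.linalg.norm(d-e),"len",np.linalg.norm((a+b)/2-(d+e)/2),"ctr",(a+b+d+e)/4)
im=r.get_image("top");cv2.imwrite("pics/top25.png",im)
print(r.sense()["ft_force"].round(1),r.sense()["clock"])
E
```

```text
top case [ 617.4 -311.5   42.9   68.2   81.2]
flange w 0.04310307002821643 0.04405668692157032 len 0.20914690681315073 ctr [ 0.4889675 -0.2916059  0.141    ]
[ 0.4  0.1 -0.5] 50.0
```

View pics/top25.png

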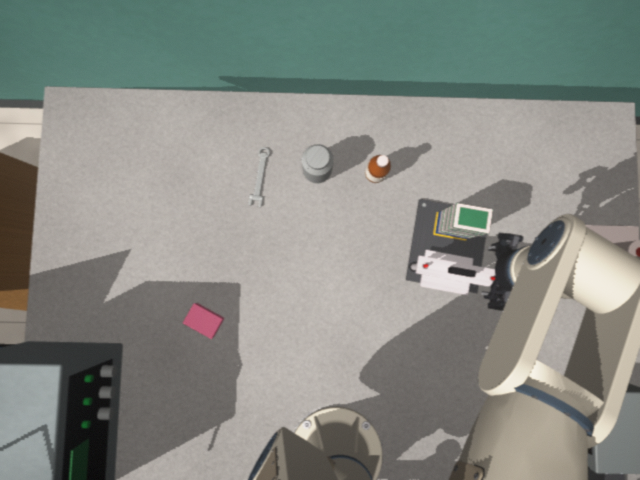

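```bash
python3 - <<'E'
from h import *
print(r.finish_job())
E
```

```text
the job is handed in; nothing more can be done
None
```

The column is built and the guard is hung on both pins. I handed the job in at about 50 s of the 208 s allowed; the hand-in reported no verdict.

- **Column:** The blue case is at the bottom with four green-lid cases on top. No fifth green-lid case appeared in any view. The wrist camera put the top case about 1 mm from the pad centre and within about 0.5° of the pad's yaw. The lower cases measured about as close when I placed them.
- **Guard:** Both red pins show through the flange holes, and the guard was released at the height where it rests on the shoulders. The measured flange centre is within about 1 mm of hang. The flange measured 209 mm long and 43–44 mm wide at its seated height, against 210 mm and 44 mm given.
- **Bystanders and robot:** The bottle, flask and spanner look unmoved in the last top picture. The gripper was open and clear above the guard at hand-in.
- **Disagreements:** The overhead, scene and wrist cameras differed by up to about 5 mm, so I used settled wrist-camera readings for grasping and placing. The posts measured about 1 mm from where the pad measurement put them, so I hung the guard by the posts. No final check failed.

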